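# Refit the bezel and tap knob of the wax-melting hob and hold the tap pressed in

### The job

The gas hob for melting beeswax has been cleaned: first press the loose black bezel ring around the tap stem down until its rim sits flush on the hob top. Then pick up the black knob, turn it so that the flat in its bore matches the flat on the D-shaped stem, push it fully home, and press knob and stem all the way in against the spring, as for lighting the burner. Finish while still holding the knob pressed in, and leave the jar, mug and hive tool alone.

Things in the scene. Friction and masses are not known exactly. Their poses are not given: they have to be found in the camera images.
- hob: Fixed one-burner gas hob, steel top 70 mm above the bench. Origin on the bench, below the tap stem; x points level from the stem to the burner, z up. Body x -60 to +330 mm, y -145 to +145 mm. Burner at x = 205 mm; its black pan support stands 39 mm above the top and comes no nearer to the stem than x = 130 mm.
- stem_tip (a point): Centre of the upper end of the upright brass tap stem, on its axis, 31 mm above the hob top at rest (101 mm above the bench). D shaft: 12 mm diameter, one flat 1.5 mm from the axis (7.5 mm across it), end chamfered 1 mm. The point's x points out of the flat, as the hob's x (to the burner and the black off mark on the hob top); z up. The stem does not turn, it only sinks.
- stem (a joint): How far the tap stem is pressed down, m: 0 at rest, 0.005 at its stop. Spring: begins to move at 5 N, 10 N at the stop
- bezel_top (a point): Centre of the upper face of the black plastic bezel ring that surrounds the stem: rim 64 mm outside diameter, 30 mm inside, 4 mm thick. The face is 4 mm above the hob top when seated; the joint adds to that. x and z axes as the hob's; a white tick on the rim lies on its x side, the way the stem's flat faces
- bezel (a joint): How far the bezel's rim stands proud of its seat, m: 0 = seated flush on the hob top, up to 0.008 proud (a red collar then shows under it). It slides straight down under about 4 N, anywhere on the rim, and stays where it is left. A knob over it cannot push it the whole way down
- knob: Loose black cast knob, 120 g, upright on the bench: 44 mm dia. skirt, 8 mm high, with a grip bar 40 (x) by 20 mm (y), up to 32 mm. Origin: centre of underside, z up; x to the bar's pointer end (white line). Blind D bore from below, 20 mm deep: 13.2 mm dia., flat 2.1 mm from the axis on the pointer side. Home: bore end on stem end, so underside 20 mm below stem tip, 7 mm above the seated bezel's face.
- knob_pointer (a point): Point on the knob at the top of the bar's pointer end: 20 mm along +x from its axis, 32 mm above its underside
- jar: Bystander: closed honey jar, 66 mm diameter, 86 mm tall, origin under its centre
- mug: Bystander: white mug, 78 mm diameter, 82 mm tall, handle to its +y, origin under its centre
- hive_tool: Bystander: flat steel hive tool with a yellow middle, lying flat along its x, about 240 mm long, 42 mm wide, 4 mm thick (18 mm at its hooked end), origin under its middle
Things that resemble listed ones, but are neither listed nor needed, are in the scene too. Of the things that look like the knob, the smallest one is meant.

How it is judged:
By the outcome, as a careful person would: the job done as asked, in the order asked, and still so for the second after the job is handed in, while the arm keeps its last pose, push and grip.
It also fails if it takes over 54 s, if anything falls off the work surface, if the arm or the gripper's body presses on something with over 40 N, if the wrist force passes 120 N, or if a joint passes its speed limit or range.

### The arm

A 6-joint arm with a two-finger parallel gripper is mounted at the origin on the work surface. World frame = base frame: x ahead of the robot, y to its left, z up, the work surface at z = 0. Lengths are in m, angles in rad, forces in N, time in s.
With the tool pointing down it reaches from about 0.25 to 0.775 m from the base axis. Payload 4 kg.
Tool frame: the origin (TCP) lies where the fingers leave the gripper's body, on its centre line; the fingertips stand 73 mm ahead of it and the grasp point (between the pads) lies 54 mm ahead of it; z points along the fingers, x is the direction in which the jaws open and shut, and the axes are right-handed (so a half turn about z gives the same grasp; the last joint's range is limited). The gripper opens to 85 mm and grips with 20 to 120 N. Pads are 22 mm wide; open, the fingers measure 114 mm over their backs; the gripper's body (76 mm by 85 mm) begins 54 mm behind the grasp point. The pads swing forward as they close: fully open they stand 13 mm farther back than shut.
Start: joints at [1.06, 0.087, 1.371, -0, 1.684, -0.103], TCP at [0.218, 0.505, 0.304] pointing down, gripper open.
Joint ranges: [-3.1, 3.1], [-0.76, 2.03], [0.27, 2.55], [-1.08, 4.22], [0.17, 2.65], [-2.57, 2.57]. Speed limits (rad/s): [2.79, 2.79, 3.14, 3.14, 3.14, 3.14].

### API

Orientations are given as a unit quaternion [w, x, y, z].
In Python, from workcell import r, imaging gives the robot as it stands. The module is installed in compiled form; this text tells all that it offers.
- The arm moves only by the tool move_arm, never from a script. Its argument "rows" is a list of rows, each an object of numbers: "grip": the opening, from 0 (shut) to 1 (fully open); "dx", "dy", "dz": the shift along the tool's x, y, z in cm; "turn": the turn about the tool's z in degrees. In form: [{"grip": .., "dx": .., "dy": .., "dz": .., "turn": ..}, ...]. A call has exactly 8 rows; each row shifts and turns the pose as measured when the row begins, along the tool's axes as they then stand; what a row does not reach is not made up. A row lasts 1/8 s, in which the tool goes at most 62.5 mm and 10.7 degrees, less where a joint would pass 70% of its speed; a pose out of reach is approached as far as the arm can. A call with a gripper value outside its range is refused whole. The fingers move at their own pace and stop on an object; the grip force is fixed at half the most. Time passes only in rows, so rows that do not move let the fingers close, or fill a call up. It gives the time, the measured TCP pose, the force and the opening at its end, in the units of the state.
- r.get_state(): the state, without advancing time (a new reading comes with each control period).
- imaging.snapshot(name): name is "scene" or "top" or "wrist"; returns a dict with "frame" (384x512x3 uint8, red, green, blue), "depth" (384x512 float32, m along the optical axis (not along the pixel's ray), 0 where there is no reading), "vfov" (degrees; the focal length in pixels is half the picture's height over the tangent of half this angle, whatever the lens; pixels are square), "cx", "cy" (the principal point, pixels), "extrinsics" (4x4, takes a point from camera to world coordinates); the wrist camera has in their place "hand_eye" (4x4, takes a point from camera to tool coordinates, whose origin is the TCP and whose axes are the tool frame's). Camera axes: x right, y down, z forward; pixel columns grow to the right and rows downward; lengths in m; the calibration is good to about 2 mm. A picture is of the moment at which its call begins: read the wrist's pose just before it.
- r.job_done(): hands the job in, once; it reports no verdict.
Trained networks look in the newest picture that a camera, given by its name, has taken for a name from the list of things; names that differ only in an ending like _2 or _b are one class to them, and where a whole thing is asked for, a point or a joint stands for the part that bears it (a point fixed in the world has none). Each returns a list of dicts, best first, with "p" (0 to 1); they miss things now and then, are a little off and sometimes report something else, mostly with a low value. They report only what shows in the picture. A call takes as long as a camera call. They do not tell look-alikes from the thing itself.
- imaging.trace(camera, thing): "pixels" (384x512 bool, what is visible of it) and "bbox" ([left, top, right, bottom] in pixels, round what is visible of it).
The state is a dict: "clock": time; "joint_positions": joint angles; "qvel": joint speeds; "joint_efforts": joint torques, N m; "position": TCP position; "ee_rot": TCP orientation; "contact_force": force on the tool from outside, world axes, zero at the start; "ft_torque": the same for the moment, N m; "gripper_width": finger opening in m.
Only numpy, scipy, OpenCV 4.12 (cv2) and the standard library are available. Lean on these libraries where they do the work, as an engineer would, in place of code of your own. Each camera call takes 0.05 s, during which the arm holds its last target.

## Working session

There is one attempt and no reset: what is moved stays moved. The work goes in short steps, Python scripts to look and compute and a tool call to move; the robot and the scene stay as the last step left them, time stands still between calls to the robot, and variables do not carry over. Pictures are saved under pics/ and viewed, and the job is handed in when it is done.

Besides the shell and the picture viewer there is one more tool, called after "Request:" as name(argument=value, ...), one argument or row to a line, values as JSON. move_arm: Moves the arm, as the interface text tells. Its arguments: {"type":"object","properties":{"rows":{"type":"array","items":{"type":"object","properties":{"grip":{"type":"number"},"dx":{"type":"number"},"dy":{"type":"number"},"dz":{"type":"number"},"turn":{"type":"number"}}}}},"required":["rows"]}

```bash
mkdir -p pics; cat > h.py <<'E'
import numpy as np, cv2
from workcell import r, imaging
from scipy.spatial.transform import Rotation as R
def T():
    s=r.get_state(); M=np.eye(4); q=s["ee_rot"]; M[:3,:3]=R.from_quat([q[1],q[2],q[3],q[0]]).as_matrix(); M[:3,3]=s["position"]; return M
def snap(n):
    M=T(); d=imaging.snapshot(n)
    d["E"]=d["extrinsics"] if "extrinsics" in d else M@d["hand_eye"]
    d["f"]=192/np.tan(np.radians(d["vfov"])/2); return d
def pts(d):
    v,u=np.mgrid[0:384,0:512]; z=d["depth"]; P=np.stack([(u-d["cx"])/d["f"]*z,(v-d["cy"])/d["f"]*z,z],-1)
    return P@d["E"][:3,:3].T+d["E"][:3,3]
def ray(d,u,v,z):
    c=np.array([(u-d["cx"])/d["f"],(v-d["cy"])/d["f"],1]); w=d["E"][:3,:3]@c; o=d["E"][:3,3]; return o+w*(z-o[2])/w[2]
def proj(d,p):
    c=np.linalg.inv(d["E"])@np.append(p,1); return c[0]/c[2]*d["f"]+d["cx"],c[1]/c[2]*d["f"]+d["cy"]
def save(n,im): cv2.imwrite("pics/"+n+".png",cv2.cvtColor(im,cv2.COLOR_RGB2BGR))
def show():
    s=r.get_state(); print({k:np.round(s[k],4).tolist() for k in ["clock","joint_positions","position","ee_rot","contact_force","gripper_width"]})
E
python3 - <<'E'
from h import *
show()
for n in ["scene","top","wrist"]:
    d=snap(n); save(n+"0",d["frame"]); print(n,d["vfov"],d["cx"],d["cy"],d["E"].round(3).tolist())
    P=pts(d)
    for t in ["knob","hob","stem_tip","stem","bezel_top","jar","mug","hive_tool"]:
        for k in imaging.trace(n,t)[:4]:
            m=k["pixels"]&(d["depth"]>0); print(t,round(k["p"],2),np.round(k["bbox"]).tolist(),m.sum(),np.median(P[m],0).round(3) if m.any() else "")
show()
E
```

```text
{'clock': 0.0, 'joint_positions': [1.0599, 0.088, 1.3723, -0.0, 1.6836, -0.1031], 'position': [0.218, 0.5046, 0.3027], 'ee_rot': [0.0005, 0.8357, 0.5493, -0.001], 'contact_force': [-0.2077, 0.4799, -0.4805], 'gripper_width': 0.0856}
scene 56.865158205720554 253.45677634882819 188.19277040891836 [[-0.555, 0.494, -0.67, 1.208], [0.832, 0.349, -0.432, 0.435], [0.02, -0.797, -0.604, 0.7], [0.0, 0.0, 0.0, 1.0]]
knob 0.85 [188.0, 178.0, 207.0, 198.0] 289 [ 0.561 -0.199  0.024]
knob 0.67 [171.0, 171.0, 190.0, 179.0] 144 [ 0.531 -0.293  0.013]
knob 0.54 [194.0, 151.0, 214.0, 175.0] 262 [ 0.437 -0.278  0.024]
hob 0.63 [182.0, 174.0, 359.0, 322.0] 14334 [0.674 0.145 0.069]
stem_tip 0.53 [301.0, 186.0, 307.0, 197.0] 19 [0.474 0.127 0.09 ]
stem_tip 0.35 [175.0, 167.0, 186.0, 182.0] 142 [ 0.53  -0.294  0.015]
bezel_top 0.52 [292.0, 193.0, 315.0, 204.0] 177 [0.477 0.131 0.078]
jar 0.65 [409.0, 246.0, 448.0, 288.0] 1177 [0.519 0.479 0.064]
mug 0.76 [118.0, 159.0, 151.0, 194.0] 807 [ 0.653 -0.368  0.053]
hive_tool 0.82 [143.0, 137.0, 187.0, 164.0] 274 [ 0.427 -0.465  0.002]
top 50.60535057773804 257
[... 634 characters left out ...]
.0, 226.0] 602 [0.493 0.465 0.084]
mug 0.83 [359.0, 152.0, 400.0, 174.0] 783 [ 0.641 -0.395  0.039]
hive_tool 0.62 [399.0, 190.0, 411.0, 269.0] 813 [ 0.449 -0.47   0.006]
wrist 69.80347297922879 255.9274099335364 188.5436199313732 [[0.395, 0.881, 0.26, 0.152], [0.918, -0.379, -0.111, 0.534], [0.001, 0.283, -0.959, 0.375], [0.0, 0.0, 0.0, 1.0]]
hob 0.59 [65.0, 353.0, 119.0, 384.0] 1094 [0.412 0.151 0.049]
jar 0.84 [289.0, 307.0, 333.0, 334.0] 647 [0.468 0.496 0.024]
{'clock': 1.35, 'joint_positions': [1.0599, 0.0872, 1.3707, 0.0, 1.6836, -0.1031], 'position': [0.2181, 0.5049, 0.3039], 'ee_rot': [-0.0, 0.8356, 0.5493, 0.0], 'contact_force': [-0.3218, -0.8814, -0.1501], 'gripper_width': 0.0854}
```

View crops.

```bash
python3 - <<'E'
import cv2,numpy as np
a=cv2.imread("pics/top0.png");b=cv2.imread("pics/scene0.png")
A=cv2.resize(a[170:260,180:420],None,fx=3.3,fy=3.3,interpolation=3);B=cv2.resize(b[130:220,160:400],None,fx=3.3,fy=3.3,interpolation=3)
cv2.imwrite("pics/c1.png",np.vstack([A,B]))
E
```

```text
(no output)
```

View pics/c1.png

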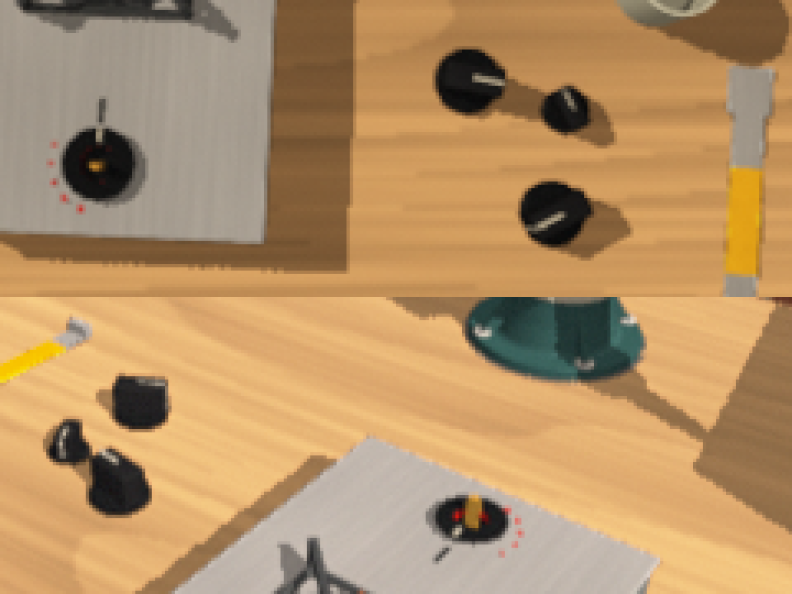

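View pics/scene0.png

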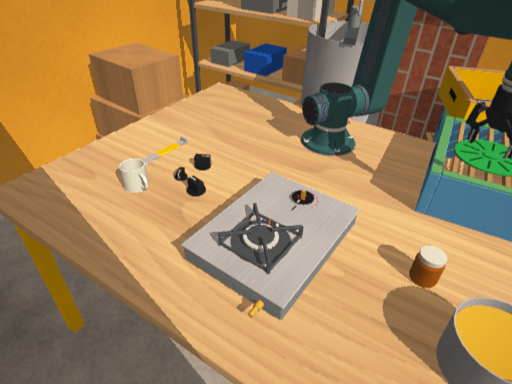

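View pics/top0.png

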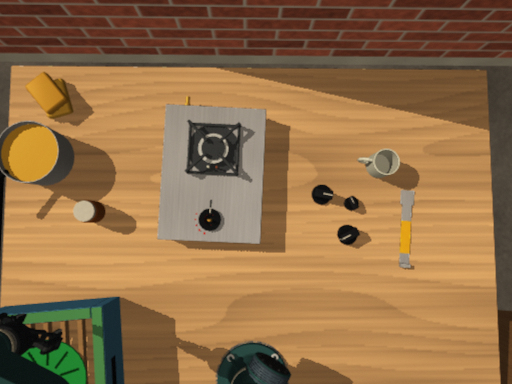

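```bash
cat >> h.py <<'E'
def plan(p,yaw):
    M=T(); d=M[:3,:3].T@(np.asarray(p)-M[:3,3]); cy=np.degrees(np.arctan2(M[1,0],M[0,0])); 
    t=-((yaw-cy+180)%360-180)
    print("d cm",(d*100).round(2),"turn",round(t,1),"curyaw",round(cy,1))
E
python3 - <<'E'
from h import *
M=T(); d=imaging.snapshot("wrist"); print(d["hand_eye"].round(4))
d=snap("top"); 
for u,v,z in [(209,219,.08),(214,149,.09),(351,203,.03),(165,105,.07),(158,240,.07),(267,108,.07),(261,243,.07)]: print(u,v,ray(d,u,v,z).round(3))
plan([.42,.13,.27],86)
E
```

```text
[[ 1.000e+00  1.000e-03  8.000e-04  4.000e-04]
 [-1.200e-03  9.591e-01  2.832e-01 -7.180e-02]
 [-5.000e-04 -2.832e-01  9.591e-01 -7.130e-02]
 [ 0.000e+00  0.000e+00  0.000e+00  1.000e+00]]
209 219 [0.47  0.124 0.08 ]
214 149 [0.671 0.11  0.09 ]
351 203 [ 0.519 -0.298  0.03 ]
165 105 [0.804 0.256 0.07 ]
158 240 [0.41 0.27 0.07]
267 108 [ 0.797 -0.043  0.07 ]
261 243 [ 0.401 -0.025  0.07 ]
d cm [-26.41  33.4    3.39] turn -19.4 curyaw 66.6
```

Request:
move_arm(
  rows=[
    {"grip": 0.4, "dx": -3.05, "dy": 4.75, "dz": 0.4},
    {"grip": 0.4, "dx": -3.05, "dy": 4.75, "dz": 0.4},
    {"grip": 0.4, "dx": -3.05, "dy": 4.75, "dz": 0.4},
    {"grip": 0.4, "dx": -3.05, "dy": 4.75, "dz": 0.4},
    {"grip": 0.4, "dx": -3.05, "dy": 4.75, "dz": 0.4},
    {"grip": 0.4, "dx": -3.05, "dy": 4.75, "dz": 0.4},
    {"grip": 0.4, "dx": -3.05, "dy": 4.75, "dz": 0.4},
    {"grip": 0.4, "dx": -3.05, "dy": 4.75, "dz": 0.4},
  ],
)

```text
validation failed for argument at $.ro...
```

```bash
python3 - <<'E'
from h import *
show();plan([.47,.124,.27],87)
E
```

```text
{'clock': 1.45, 'joint_positions': [1.0599, 0.0872, 1.3707, -0.0, 1.6836, -0.1031], 'position': [0.2181, 0.5049, 0.3039], 'ee_rot': [-0.0, 0.8356, 0.5493, 0.0], 'contact_force': [-0.0353, 0.2729, 0.2628], 'gripper_width': 0.0855}
d cm [-24.98  38.23   3.39] turn -20.4 curyaw 66.6
```

Turn must be given too, it seems.

Request:
move_arm(
  rows=[
    {"grip": 0.4, "dx": -3.1, "dy": 4.8, "dz": 0.4, "turn": 0},
    {"grip": 0.4, "dx": -3.1, "dy": 4.8, "dz": 0.4, "turn": 0},
    {"grip": 0.4, "dx": -3.1, "dy": 4.8, "dz": 0.4, "turn": 0},
    {"grip": 0.4, "dx": -3.1, "dy": 4.8, "dz": 0.4, "turn": 0},
    {"grip": 0.4, "dx": -3.1, "dy": 4.8, "dz": 0.4, "turn": 0},
    {"grip": 0.4, "dx": -3.1, "dy": 4.8, "dz": 0.4, "turn": 0},
    {"grip": 0.4, "dx": -3.1, "dy": 4.8, "dz": 0.4, "turn": 0},
    {"grip": 0.4, "dx": -3.1, "dy": 4.8, "dz": 0.4, "turn": 0},
  ],
)

```text
clock: 2.45
position: [0.4791, 0.1182, 0.2721]
ee_rot: [0.0, 0.833, 0.553, 0.004]
contact_force: [0.8, 1.2, -0.6]
gripper_width: 0.0341
```

```bash
python3 - <<'E'
from h import *
show();plan([.47,.124,.27],87)
E
```

```text
{'clock': 2.45, 'joint_positions': [0.1253, -0.0345, 1.5582, 0.0031, 1.6115, -1.0474], 'position': [0.4791, 0.1182, 0.2721], 'ee_rot': [0.0, 0.8329, 0.5534, 0.0035], 'contact_force': [0.8079, 1.191, -0.5705], 'gripper_width': 0.0341}
d cm [ 0.18 -1.07  0.21] turn -19.8 curyaw 67.2
```

Request:
move_arm(
  rows=[
    {"grip": 0.4, "dx": 0.2, "dy": -1.1, "dz": 0.2, "turn": 0},
    {"grip": 0.4, "dx": 0, "dy": 0, "dz": 0, "turn": -10},
    {"grip": 0.4, "dx": 0, "dy": 0, "dz": 0, "turn": -10},
    {"grip": 0.4, "dx": 0, "dy": 0, "dz": 0, "turn": 0},
    {"grip": 0.4, "dx": 0, "dy": 0, "dz": 0, "turn": 0},
    {"grip": 0.4, "dx": 0, "dy": 0, "dz": 0, "turn": 0},
    {"grip": 0.4, "dx": 0, "dy": 0, "dz": 0, "turn": 0},
    {"grip": 0.4, "dx": 0, "dy": 0, "dz": 0, "turn": 0},
  ],
)

```text
clock: 3.45
position: [0.4691, 0.1234, 0.2696]
ee_rot: [-0.0, 0.725, 0.689, 0.003]
contact_force: [-0.6, 0.8, -0.1]
gripper_width: 0.0345
```

```bash
python3 - <<'E'
from h import *
show()
d=snap("wrist"); save("w1",d["frame"]); np.savez("w1",**{k:d[k] for k in["frame","depth","E","f","cx","cy"]})
P=pts(d)
for t in ["stem_tip","bezel_top"]:
    for k in imaging.trace("wrist",t)[:3]:
        m=k["pixels"]&(d["depth"]>0); q=P[m]; print(t,round(k["p"],2),np.round(k["bbox"]).tolist(),m.sum(),np.median(q,0).round(4),np.percentile(q[:,2],[5,25,50,75,95]).round(4))
E
```

```text
{'clock': 3.45, 'joint_positions': [0.1383, -0.0519, 1.5798, 0.0039, 1.6086, -1.382], 'position': [0.4691, 0.1234, 0.2696], 'ee_rot': [-0.0001, 0.7247, 0.6891, 0.0032], 'contact_force': [-0.5713, 0.8262, -0.126], 'gripper_width': 0.0345}
stem_tip 0.52 [251.0, 177.0, 260.0, 192.0] 190 [0.4668 0.1241 0.0962] [0.0719 0.082  0.0962 0.102  0.103 ]
bezel_top 0.71 [226.0, 154.0, 286.0, 216.0] 2450 [0.4706 0.1242 0.0814] [0.0797 0.0809 0.0814 0.0818 0.0825]
```

View pics/w1.png

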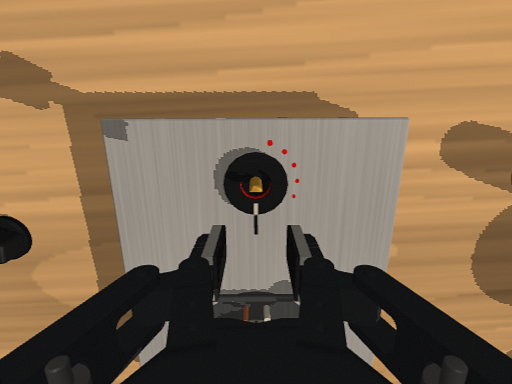

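```bash
python3 - <<'E'
import h
from h import *
from scipy.optimize import least_squares
z=np.load("w1.npz"); d={k:z[k] for k in z.files}
P=pts(d); 
m=(d["depth"]>0)&(np.hypot(P[...,0]-.4705,P[...,1]-.124)<.04)
b=m&(abs(P[...,2]-.0813)<.0025)
c=cv2.findContours(cv2.morphologyEx(b.astype(np.uint8),cv2.MORPH_CLOSE,np.ones((7,7))),0,1)[0]; c=max(c,key=cv2.contourArea)[:,0]
q=np.array([ray(d,u,v,.0813)[:2] for u,v in c])
s=least_squares(lambda p:np.hypot(q[:,0]-p[0],q[:,1]-p[1])-p[2],[.47,.124,.032],loss="soft_l1",f_scale=.001); print("bezel",s.x.round(4))
t=m&(P[...,2]>.098); print("tip pts",P[t].mean(0).round(4),P[t].min(0).round(4),P[t].max(0).round(4),t.sum())
# hob top front edge
top=(abs(P[...,2]-.07)<.004)&(d["depth"]>0)
E=[]
for u in range(130,400,3):
    v=np.where(top[:,u])[0]
    if len(v): E.append(ray(d,u,v.min(),.07)[:2])
E=np.array(E); g=cv2.fitLine(E.astype(np.float32),cv2.DIST_HUBER,0,.01,.01).ravel(); print("edge dir deg",np.degrees(np.arctan2(g[1],g[0])),g, np.median(P[top][:,2]))
im=d["frame"].astype(int)
w=(im.min(-1)>180)&b; v,u=np.where(w); print("tick px",u,v)
dk=(im.max(-1)<70)&top; v,u=np.where(dk&(np.mgrid[0:384,0:512][0]>216)&(np.mgrid[0:384,0:512][0]<236)); print("mark",ray(d,u.mean(),v.mean(),.07),u.min(),u.max(),v.min(),v.max())
f=d["frame"][140:250,190:320]; save("w1c",cv2.resize(f,None,fx=5,fy=5,interpolation=cv2.INTER_CUBIC))
E
```

```text
bezel [0.4703 0.1237 0.0311]
tip pts [0.4572 0.1245 0.2708] [0.4474 0.084  0.0985] [0.4836 0.164  0.3004] 23237
edge dir deg 87.173225 [0.04931638 0.99878323 0.4085948  0.1351664 ] 0.07127394526004194
tick px [] []
mark [0.51918596 0.12131899 0.07      ] 225 257 217 233
```

View pics/w1c.png

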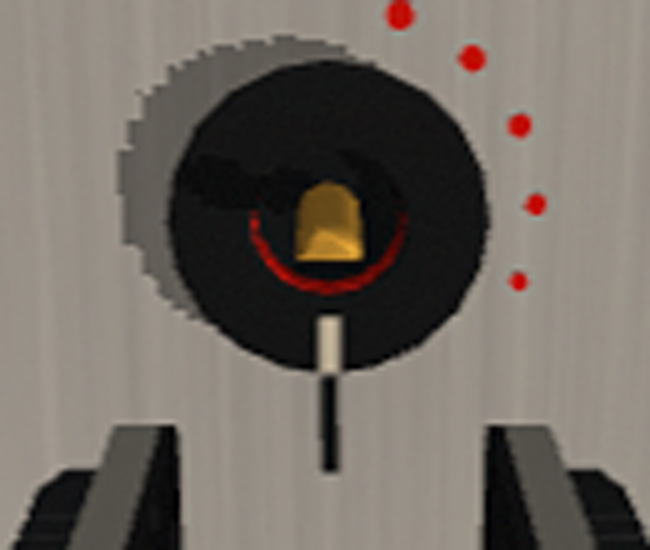

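```bash
python3 - <<'E'
from h import *
plan([.4705,.1238,.163],87.2)
E
```

```text
d cm [ 0.    0.09 10.66] turn -0.1 curyaw 87.1
```

Request:
move_arm(
  rows=[
    {"grip": 0.4, "dx": 0, "dy": 0.1, "dz": 3.5, "turn": 0},
    {"grip": 0.4, "dx": 0, "dy": 0, "dz": 3.5, "turn": 0},
    {"grip": 0.4, "dx": 0, "dy": 0, "dz": 2.5, "turn": 0},
    {"grip": 0.4, "dx": 0, "dy": 0, "dz": 1, "turn": 0},
    {"grip": 0.4, "dx": 0, "dy": 0, "dz": 0, "turn": 0},
    {"grip": 0.4, "dx": 0, "dy": 0, "dz": 0, "turn": 0},
    {"grip": 0.4, "dx": 0, "dy": 0, "dz": 0, "turn": 0},
    {"grip": 0.4, "dx": 0, "dy": 0, "dz": 0, "turn": 0},
  ],
)

```text
clock: 4.6
position: [0.4738, 0.1239, 0.1668]
ee_rot: [0.003, 0.725, 0.689, 0.007]
contact_force: [-0.3, -0.5, -0.3]
gripper_width: 0.0343
```

```bash
python3 - <<'E'
from h import *
show();plan([.4705,.1238,.150],87.2)
d=snap("wrist"); save("w2",d["frame"]) 
E
```

```text
{'clock': 4.6, 'joint_positions': [0.1379, 0.0143, 1.7239, 0.0039, 1.3882, -1.382], 'position': [0.4738, 0.1239, 0.1668], 'ee_rot': [0.0028, 0.7251, 0.6886, 0.0073], 'contact_force': [-0.299, -0.4633, -0.3267], 'gripper_width': 0.0343}
d cm [-0.04 -0.35  1.67] turn -0.2 curyaw 87.0
```

View pics/w2.png

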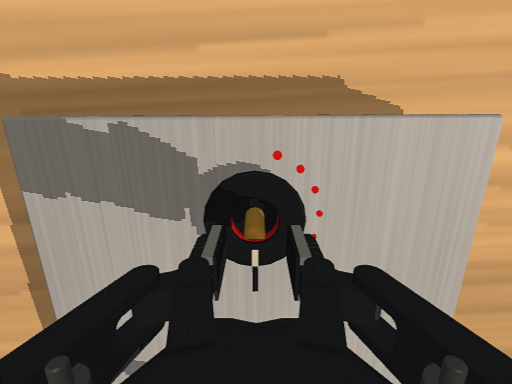

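Request:
move_arm(
  rows=[
    {"grip": 0.4, "dx": 0, "dy": -0.35, "dz": 0.3, "turn": 0},
    {"grip": 0.4, "dx": 0, "dy": 0, "dz": 0.4, "turn": 0},
    {"grip": 0.4, "dx": 0, "dy": 0, "dz": 0.4, "turn": 0},
    {"grip": 0.4, "dx": 0, "dy": 0, "dz": 0.4, "turn": 0},
    {"grip": 0.4, "dx": 0, "dy": 0, "dz": 0.3, "turn": 0},
    {"grip": 0.4, "dx": 0, "dy": 0, "dz": 0.3, "turn": 0},
    {"grip": 0.4, "dx": 0, "dy": 0, "dz": 0.3, "turn": 0},
    {"grip": 0.4, "dx": 0, "dy": 0, "dz": 0.3, "turn": 0},
  ],
)

```text
clock: 5.65
position: [0.4705, 0.1243, 0.1454]
ee_rot: [0.003, 0.725, 0.689, 0.007]
contact_force: [-8.9, -0.9, 19.4]
gripper_width: 0.0342
```

```bash
python3 - <<'E'
from h import *
show();plan([.4705,.1238,.145],87.2)
E
```

```text
{'clock': 5.65, 'joint_positions': [0.14, 0.0265, 1.7568, 0.0032, 1.3422, -1.3802], 'position': [0.4705, 0.1243, 0.1454], 'ee_rot': [0.0034, 0.725, 0.6887, 0.0074], 'contact_force': [-8.9292, -0.8767, 19.4034], 'gripper_width': 0.0342}
d cm [-0.05 -0.    0.04] turn -0.1 curyaw 87.1
```

Request:
move_arm(
  rows=[
    {"grip": 0.4, "dx": 0, "dy": 0, "dz": 0.3, "turn": 0},
    {"grip": 0.4, "dx": 0, "dy": 0, "dz": 0.3, "turn": 0},
    {"grip": 0.4, "dx": 0, "dy": 0, "dz": 0.3, "turn": 0},
    {"grip": 0.4, "dx": 0, "dy": 0, "dz": -0.5, "turn": 0},
    {"grip": 0.4, "dx": 0, "dy": 0, "dz": -3, "turn": 0},
    {"grip": 0.4, "dx": 0, "dy": 0, "dz": -5, "turn": 0},
    {"grip": 0.4, "dx": 0, "dy": 0, "dz": -4, "turn": 0},
    {"grip": 0.4, "dx": 0, "dy": 0, "dz": 0, "turn": 0},
  ],
)

```text
clock: 6.65
position: [0.4684, 0.1237, 0.2718]
ee_rot: [0.004, 0.725, 0.689, 0.007]
contact_force: [0.5, -0.0, 0.6]
gripper_width: 0.0339
```

```bash
python3 - <<'E'
from h import *
show()
d=snap("wrist"); save("w3",d["frame"]); np.savez("w3",**{k:d[k] for k in["frame","depth","E","f","cx","cy"]})
P=pts(d)
for t in ["stem_tip","bezel_top"]:
    for k in imaging.trace("wrist",t)[:2]:
        m=k["pixels"]&(d["depth"]>0); q=P[m]; print(t,round(k["p"],2),np.round(k["bbox"]).tolist(),m.sum(),np.median(q,0).round(4),np.percentile(q[:,2],[5,25,50,75,95]).round(4))
top=(abs(P[...,2]-.07)<.005)&(d["depth"]>0);print(np.median(P[top][:,2]))
f=d["frame"][130:260,180:330]; save("w3c",cv2.resize(f,None,fx=4,fy=4,interpolation=cv2.INTER_CUBIC))
plan([.52,-.298,.27],-65)
E
```

```text
{'clock': 6.65, 'joint_positions': [0.1398, -0.0602, 1.5834, 0.0026, 1.6023, -1.38], 'position': [0.4684, 0.1237, 0.2718], 'ee_rot': [0.0036, 0.7249, 0.6888, 0.0073], 'contact_force': [0.4668, -0.0242, 0.6089], 'gripper_width': 0.0339}
stem_tip 0.45 [248.0, 173.0, 260.0, 189.0] 204 [0.4669 0.1239 0.0938] [0.0714 0.0778 0.0938 0.1017 0.1029]
bezel_top 0.77 [224.0, 151.0, 286.0, 207.0] 2292 [0.4681 0.1237 0.0751] [0.0739 0.0747 0.0751 0.0756 0.0763]
0.07131414096399316
d cm [-41.81   7.5   -0.44] turn 152.1 curyaw 87.1
```

View pics/w3c.png

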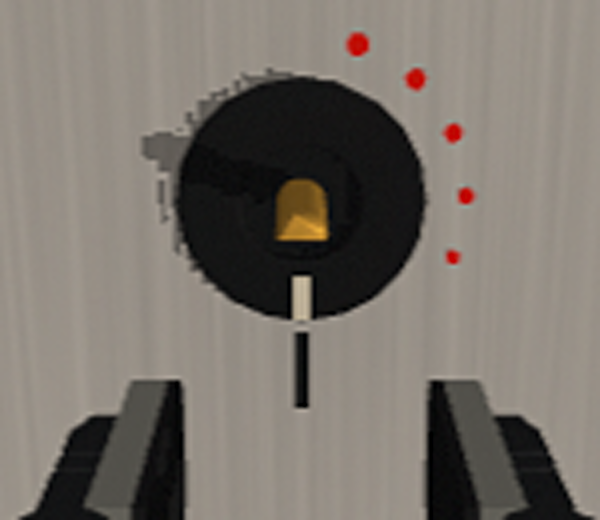

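Request:
move_arm(
  rows=[
    {"grip": 1, "dx": -5.3, "dy": 0.8, "dz": 0, "turn": 0},
    {"grip": 1, "dx": -5.3, "dy": 0.8, "dz": 0, "turn": 0},
    {"grip": 1, "dx": -5.3, "dy": 0.8, "dz": 0, "turn": 0},
    {"grip": 1, "dx": -5.3, "dy": 0.8, "dz": 0, "turn": 0},
    {"grip": 1, "dx": -5.3, "dy": 0.8, "dz": 0, "turn": 0},
    {"grip": 1, "dx": -5.3, "dy": 0.8, "dz": 0, "turn": 0},
    {"grip": 1, "dx": -5.3, "dy": 0.8, "dz": 0, "turn": 0},
    {"grip": 1, "dx": -5, "dy": 0.8, "dz": 0, "turn": 0},
  ],
)

```text
clock: 7.8
position: [0.5066, -0.3072, 0.243]
ee_rot: [-0.014, 0.722, 0.692, -0.002]
contact_force: [1.0, -0.4, 0.5]
gripper_width: 0.0856
```

```bash
python3 - <<'E'
from h import *
show()
d=snap("wrist"); save("w4",d["frame"]); np.savez("w4",**{k:d[k] for k in["frame","depth","E","f","cx","cy"]})
P=pts(d)
for k in imaging.trace("wrist","knob")[:4]:
        m=k["pixels"]&(d["depth"]>0); q=P[m]; print(round(k["p"],2),np.round(k["bbox"]).tolist(),m.sum(),np.median(q,0).round(4),np.percentile(q[:,2],[5,25,50,75,95,99]).round(4))
E
```

```text
{'clock': 7.8, 'joint_positions': [-0.6406, 0.2153, 1.3463, -0.0003, 1.6074, -2.1696], 'position': [0.5066, -0.3072, 0.243], 'ee_rot': [-0.0135, 0.7217, 0.6921, -0.0024], 'contact_force': [0.9826, -0.3539, 0.4531], 'gripper_width': 0.0856}
0.76 [310.0, 182.0, 369.0, 232.0] 2391 [ 0.5388 -0.2151  0.0424] [0.0099 0.0129 0.0424 0.0456 0.0465 0.0471]
0.74 [242.0, 72.0, 300.0, 131.0] 2760 [ 0.4249 -0.2889  0.0446] [0.0109 0.0124 0.0446 0.0457 0.0467 0.0472]
0.66 [239.0, 170.0, 271.0, 216.0] 1239 [ 0.5182 -0.3025  0.031 ] [0.0065 0.0091 0.031  0.0331 0.0341 0.0347]
```

View pics/w4.png

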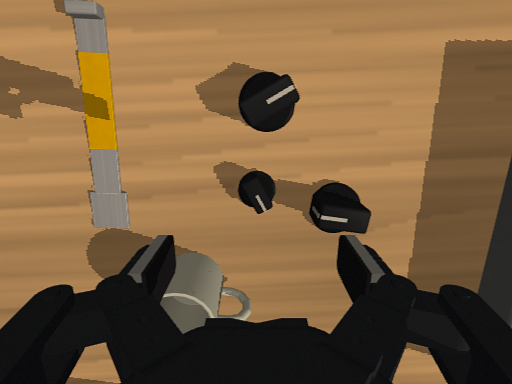

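```bash
cat > fit.py <<'E'
from h import *
def fit(f,c0,zt=.026):
    z=np.load(f); d={k:z[k] for k in z.files}; P=pts(d)
    near=(np.hypot(P[...,0]-c0[0],P[...,1]-c0[1])<.032)&(d["depth"]>0)
    b=near&(P[...,2]>zt)&(P[...,2]<.04)
    zz=np.median(P[b][:,2]); 
    v,u=np.where(b); q=np.array([ray(d,a,e,zz)[:2] for a,e in zip(u,v)]).astype(np.float32)
    (c,s,a)=cv2.minAreaRect(q*1000); m=q.mean(0); ev,V=np.linalg.eigh(np.cov((q-m).T)); 
    yaw=np.degrees(np.arctan2(V[1,1],V[0,1])); print("bar rect",np.round(c,1),np.round(s,1),"centroid",m.round(4),"z",zz.round(4),"pca yaw",round(yaw,1),round((yaw+360)%360-180,1),b.sum())
    im=d["frame"].astype(int); w=b&(im.min(-1)>120); v,u=np.where(w); qq=np.array([ray(d,a,e,zz)[:2] for a,e in zip(u,v)]); 
    mw=qq.mean(0); ev,V=np.linalg.eigh(np.cov((qq-mw).T)); print("white",mw.round(4),len(qq),"yaw",np.degrees(np.arctan2(V[1,1],V[0,1])).round(1),"dir from centroid",np.degrees(np.arctan2(*(mw-m)[::-1])).round(1))
    return d
E
python3 - <<'E'
from fit import *
d=fit("w4.npz",(.518,-.3025))
f=d["frame"][150:240,200:390]; save("w4c",cv2.resize(f,None,fx=4,fy=4,interpolation=cv2.INTER_CUBIC))
E
```

```text
bar rect [ 520.4 -303.5] [41.1 20.2] centroid [ 0.52   -0.3037] z 0.0329 pca yaw -154.7 25.3 677
white [ 0.5292 -0.2997] 31 yaw -154.3 dir from centroid 23.8
```

View pics/w4c.png

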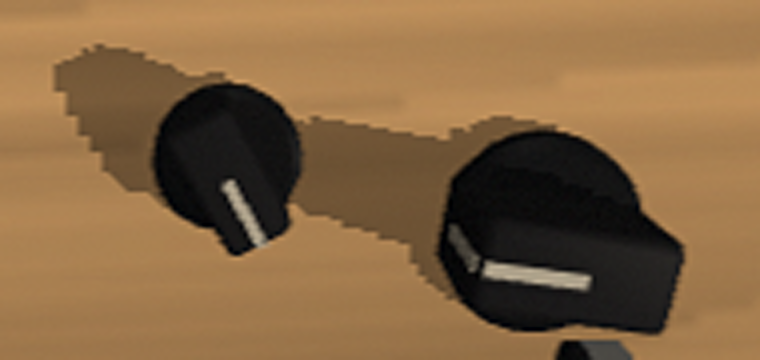

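Request:
move_arm(
  rows=[
    {"grip": 0.6, "dx": 0, "dy": 0, "dz": 0, "turn": 10},
    {"grip": 0.6, "dx": 0, "dy": 0, "dz": 0, "turn": 10},
    {"grip": 0.6, "dx": 0, "dy": 0, "dz": 0, "turn": 10},
    {"grip": 0.6, "dx": 0, "dy": 0, "dz": 0, "turn": 10},
    {"grip": 0.6, "dx": 0, "dy": 0, "dz": 0, "turn": 10},
    {"grip": 0.6, "dx": 0, "dy": 0, "dz": 0, "turn": 10},
    {"grip": 0.6, "dx": 0, "dy": 0, "dz": 0, "turn": 10},
    {"grip": 0.6, "dx": 0, "dy": 0, "dz": 0, "turn": 10},
  ],
)

```text
clock: 8.9
position: [0.5014, -0.3024, 0.2221]
ee_rot: [-0.02, 0.999, 0.041, -0.024]
contact_force: [0.1, 0.0, 1.1]
gripper_width: 0.0514
```

Request:
move_arm(
  rows=[
    {"grip": 0.6, "dx": 0, "dy": 0, "dz": 0, "turn": 10},
    {"grip": 0.6, "dx": 0, "dy": 0, "dz": 0, "turn": 10},
    {"grip": 0.6, "dx": 0, "dy": 0, "dz": 0, "turn": 10},
    {"grip": 0.6, "dx": 0, "dy": 0, "dz": 0, "turn": 10},
    {"grip": 0.6, "dx": 0, "dy": 0, "dz": 0, "turn": 10},
    {"grip": 0.6, "dx": 0, "dy": 0, "dz": 0, "turn": 10},
    {"grip": 0.6, "dx": 0, "dy": 0, "dz": 0, "turn": 10},
    {"grip": 0.6, "dx": 0, "dy": 0, "dz": 0, "turn": 0},
  ],
)

```text
clock: 9.9
position: [0.4968, -0.2921, 0.2043]
ee_rot: [-0.004, 0.832, -0.553, -0.047]
contact_force: [-0.4, 0.2, -0.1]
gripper_width: 0.0509
```

```bash
cat >> h.py <<'E'
def tilt():
    print("tool z",T()[:3,2].round(4))
E
python3 - <<'E'
from h import *
show();tilt();plan([.5203,-.3036,.18],-64.8)
E
```

```text
{'clock': 9.9, 'joint_positions': [-0.6314, 0.2368, 1.4005, 0.0032, 1.5992, 0.5424], 'position': [0.4968, -0.2921, 0.2043], 'ee_rot': [-0.0037, 0.8317, -0.5532, -0.0473], 'contact_force': [-0.3885, 0.2026, -0.1018], 'gripper_width': 0.0509}
tool z [-0.0746  0.0586 -0.9955]
d cm [ 2.16 -1.83  2.18] turn -2.6 curyaw -67.4
```

Request:
move_arm(
  rows=[
    {"grip": 0.6, "dx": 0, "dy": 0, "dz": -6, "turn": 0},
    {"grip": 0.6, "dx": 0, "dy": 0, "dz": 0, "turn": 0},
    {"grip": 0.6, "dx": 0, "dy": 0, "dz": 0, "turn": 0},
    {"grip": 0.6, "dx": 0, "dy": 0, "dz": 0, "turn": 0},
    {"grip": 0.6, "dx": 0, "dy": 0, "dz": 0, "turn": 0},
    {"grip": 0.6, "dx": 0, "dy": 0, "dz": 0, "turn": 0},
    {"grip": 0.6, "dx": 0, "dy": 0, "dz": 0, "turn": 0},
    {"grip": 0.6, "dx": 0, "dy": 0, "dz": 0, "turn": 0},
  ],
)

```text
clock: 10.9
position: [0.4986, -0.2921, 0.2555]
ee_rot: [-0.005, 0.835, -0.548, -0.056]
contact_force: [-0.3, 0.2, -0.2]
gripper_width: 0.0513
```

```bash
python3 - <<'E'
from h import *
show();tilt();plan([.5203,-.3036,.18],-64.8)
E
```

```text
{'clock': 10.9, 'joint_positions': [-0.6297, 0.226, 1.3116, 0.0038, 1.7171, 0.5326], 'position': [0.4986, -0.2921, 0.2555], 'ee_rot': [-0.0047, 0.8346, -0.548, -0.0564], 'contact_force': [-0.269, 0.2246, -0.1969], 'gripper_width': 0.0513}
tool z [-0.089   0.0695 -0.9936]
d cm [ 2.65 -1.93  7.23] turn -1.9 curyaw -66.7
```

Request:
move_arm(
  rows=[
    {"grip": 0.6, "dx": 0, "dy": 0, "dz": 0, "turn": 0},
    {"grip": 0.6, "dx": 0, "dy": 0, "dz": 0, "turn": 0},
    {"grip": 0.6, "dx": 0, "dy": 0, "dz": 0, "turn": 0},
    {"grip": 0.6, "dx": 0, "dy": 0, "dz": 0, "turn": 0},
    {"grip": 0.6, "dx": 0, "dy": 0, "dz": 0, "turn": 0},
    {"grip": 0.6, "dx": 0, "dy": 0, "dz": 0, "turn": 0},
    {"grip": 0.6, "dx": 0, "dy": 0, "dz": 0, "turn": 0},
    {"grip": 0.6, "dx": 0, "dy": 0, "dz": 0, "turn": 0},
  ],
)

```text
clock: 11.9
position: [0.4986, -0.2922, 0.2558]
ee_rot: [-0.005, 0.835, -0.548, -0.056]
contact_force: [0.3, -0.7, 0.3]
gripper_width: 0.0514
```

```bash
python3 - <<'E'
from h import *
show();tilt();print(r.get_state()["qvel"],r.get_state()["joint_efforts"])
E
```

```text
{'clock': 11.9, 'joint_positions': [-0.6298, 0.2258, 1.3114, 0.0038, 1.717, 0.5325], 'position': [0.4986, -0.2922, 0.2558], 'ee_rot': [-0.0046, 0.8346, -0.548, -0.0561], 'contact_force': [0.3145, -0.717, 0.3391], 'gripper_width': 0.0514}
tool z [-0.0886  0.0692 -0.9937]
[-0.00047681 -0.00046896 -0.00081599  0.00102544 -0.00060504 -0.00193077] [ 7.16553241e-04 -4.03652394e+01 -3.05372393e+01  1.67317194e-02
  4.97047976e-01 -1.18820989e-05]
```

Request:
move_arm(
  rows=[
    {"grip": 0.6, "dx": 0, "dy": 0, "dz": 5, "turn": 0},
    {"grip": 0.6, "dx": 0, "dy": 0, "dz": 0, "turn": 0},
    {"grip": 0.6, "dx": 0, "dy": 0, "dz": 0, "turn": 0},
    {"grip": 0.6, "dx": 0, "dy": 0, "dz": 0, "turn": 0},
    {"grip": 0.6, "dx": 0, "dy": 0, "dz": 0, "turn": 0},
    {"grip": 0.6, "dx": 0, "dy": 0, "dz": 0, "turn": 0},
    {"grip": 0.6, "dx": 0, "dy": 0, "dz": 0, "turn": 0},
    {"grip": 0.6, "dx": 0, "dy": 0, "dz": 0, "turn": 0},
  ],
)

```text
clock: 12.9
position: [0.4973, -0.291, 0.2139]
ee_rot: [-0.004, 0.835, -0.548, -0.049]
contact_force: [0.2, 0.5, -0.7]
gripper_width: 0.0516
```

```bash
python3 - <<'E'
from h import *
show();tilt();plan([.5203,-.3036,.18],-64.8)
E
```

```text
{'clock': 12.9, 'joint_positions': [-0.6295, 0.2331, 1.3859, 0.0038, 1.6208, 0.5324], 'position': [0.4973, -0.291, 0.2139], 'ee_rot': [-0.0043, 0.8349, -0.5482, -0.0489], 'contact_force': [0.2236, 0.4587, -0.6697], 'gripper_width': 0.0516}
tool z [-0.077   0.0607 -0.9952]
d cm [ 2.35 -1.76  3.12] turn -1.9 curyaw -66.7
```

Request:
move_arm(
  rows=[
    {"grip": 0.6, "dx": 0.8, "dy": -0.6, "dz": -3.5, "turn": 0},
    {"grip": 0.6, "dx": 0.8, "dy": -0.6, "dz": -4, "turn": 0},
    {"grip": 0.6, "dx": 0.8, "dy": -0.6, "dz": -4, "turn": 0},
    {"grip": 0.6, "dx": 0, "dy": 0, "dz": -4, "turn": 0},
    {"grip": 0.6, "dx": 0, "dy": 0, "dz": -3, "turn": 0},
    {"grip": 0.6, "dx": 0, "dy": 0, "dz": -2, "turn": 0},
    {"grip": 0.6, "dx": 0, "dy": 0, "dz": -1, "turn": 0},
    {"grip": 0.6, "dx": 0, "dy": 0, "dz": -0.5, "turn": 0},
  ],
)

```text
clock: 13.9
position: [0.5412, -0.3198, 0.4323]
ee_rot: [-0.004, 0.835, -0.548, -0.053]
contact_force: [-0.1, 0.6, -0.5]
gripper_width: 0.0511
```

```bash
python3 - <<'E'
from h import *
show();tilt();plan([.5203,-.3036,.18],-64.8)
E
```

```text
{'clock': 13.9, 'joint_positions': [-0.6255, 0.3514, 0.8053, 0.0048, 2.091, 0.5386], 'position': [0.5412, -0.3198, 0.4323], 'ee_rot': [-0.0045, 0.8347, -0.5481, -0.0529], 'contact_force': [-0.1365, 0.5932, -0.5356], 'gripper_width': 0.0511}
tool z [-0.0835  0.0655 -0.9944]
d cm [ 5.000e-02 -1.000e-02  2.536e+01] turn -1.9 curyaw -66.7
```

Request:
move_arm(
  rows=[
    {"grip": 0.6, "dx": 0, "dy": 0, "dz": 6, "turn": 0},
    {"grip": 0.6, "dx": 0, "dy": 0, "dz": 0, "turn": 0},
    {"grip": 0.6, "dx": 0, "dy": 0, "dz": 6, "turn": 0},
    {"grip": 0.6, "dx": 0, "dy": 0, "dz": 0, "turn": 0},
    {"grip": 0.6, "dx": 0, "dy": 0, "dz": 6, "turn": 0},
    {"grip": 0.6, "dx": 0, "dy": 0, "dz": 0, "turn": 0},
    {"grip": 0.6, "dx": 0, "dy": 0, "dz": 5, "turn": 0},
    {"grip": 0.6, "dx": 0, "dy": 0, "dz": 0, "turn": 0},
  ],
)

```text
clock: 14.9
position: [0.5303, -0.311, 0.2356]
ee_rot: [-0.004, 0.835, -0.548, -0.044]
contact_force: [0.5, 0.1, 0.1]
gripper_width: 0.0511
```

```bash
python3 - <<'E'
from h import *
show();tilt();plan([.5203,-.3036,.18],-64.8)
E
```

```text
{'clock': 14.9, 'joint_positions': [-0.6244, 0.3014, 1.257, 0.0045, 1.6714, 0.538], 'position': [0.5303, -0.311, 0.2356], 'ee_rot': [-0.0041, 0.8351, -0.5484, -0.044], 'contact_force': [0.5475, 0.1348, 0.137], 'gripper_width': 0.0511}
tool z [-0.0689  0.0552 -0.9961]
d cm [-0.64  0.4   5.65] turn -1.9 curyaw -66.7
```

Request:
move_arm(
  rows=[
    {"grip": 0.6, "dx": 0, "dy": 0, "dz": 0, "turn": -10},
    {"grip": 0.6, "dx": 0, "dy": 0, "dz": 0, "turn": -10},
    {"grip": 0.6, "dx": 0, "dy": 0, "dz": 0, "turn": -10},
    {"grip": 0.6, "dx": 0, "dy": 0, "dz": 0, "turn": -10},
    {"grip": 0.6, "dx": 0, "dy": 0, "dz": 0, "turn": 0},
    {"grip": 0.6, "dx": 0, "dy": 0, "dz": 0, "turn": 0},
    {"grip": 0.6, "dx": 0, "dy": 0, "dz": 0, "turn": 0},
    {"grip": 0.6, "dx": 0, "dy": 0, "dz": 0, "turn": 0},
  ],
)

```text
clock: 15.9
position: [0.5581, -0.3314, 0.3117]
ee_rot: [0.006, 0.975, -0.222, 0.019]
contact_force: [0.2, -1.0, -0.4]
gripper_width: 0.0515
```

```bash
python3 - <<'E'
from h import *
show();tilt();plan([.5203,-.3036,.18],-64.8)
E
```

```text
{'clock': 15.9, 'joint_positions': [-0.6249, 0.2867, 1.1237, 0.0045, 1.6911, -0.176], 'position': [0.5581, -0.3314, 0.3117], 'ee_rot': [0.0057, 0.9748, -0.2222, 0.0193], 'contact_force': [0.2006, -1.0203, -0.3661], 'gripper_width': 0.0515}
tool z [ 0.0351 -0.0198 -0.9992]
d cm [-5.14 -0.9  12.97] turn 39.1 curyaw -25.7
```

Request:
move_arm(
  rows=[
    {"grip": 0.6, "dx": 0, "dy": 0, "dz": 0, "turn": 10},
    {"grip": 0.6, "dx": 0, "dy": 0, "dz": 0, "turn": 10},
    {"grip": 0.6, "dx": 0, "dy": 0, "dz": 0, "turn": 10},
    {"grip": 0.6, "dx": 0, "dy": 0, "dz": 0, "turn": 9},
    {"grip": 0.6, "dx": 0, "dy": 0, "dz": 0, "turn": 0},
    {"grip": 0.6, "dx": 0, "dy": 0, "dz": 0, "turn": 0},
    {"grip": 0.6, "dx": 0, "dy": 0, "dz": 0, "turn": 0},
    {"grip": 0.6, "dx": 0, "dy": 0, "dz": 0, "turn": 0},
  ],
)

```text
clock: 16.9
position: [0.5568, -0.3304, 0.3066]
ee_rot: [-0.001, 0.84, -0.543, 0.015]
contact_force: [0.7, -0.4, 0.3]
gripper_width: 0.0512
```

```bash
python3 - <<'E'
from h import *
show();tilt();plan([.5203,-.3036,.18],-64.8)
E
```

```text
{'clock': 16.9, 'joint_positions': [-0.6248, 0.2897, 1.1297, 0.0044, 1.693, 0.5243], 'position': [0.5568, -0.3304, 0.3066], 'ee_rot': [-0.0015, 0.8395, -0.5431, 0.0147], 'contact_force': [0.679, -0.3562, 0.3349], 'gripper_width': 0.0512}
tool z [ 0.0262 -0.0135 -0.9996]
d cm [-4.24  2.46 12.52] turn -1.0 curyaw -65.8
```

Request:
move_arm(
  rows=[
    {"grip": 0.6, "dx": -4.2, "dy": 2.4, "dz": 0, "turn": 0},
    {"grip": 0.6, "dx": 0, "dy": 0, "dz": 0, "turn": 0},
    {"grip": 0.6, "dx": 0, "dy": 0, "dz": -6, "turn": 0},
    {"grip": 0.6, "dx": 0, "dy": 0, "dz": 0, "turn": 0},
    {"grip": 0.6, "dx": 0, "dy": 0, "dz": 0, "turn": 0},
    {"grip": 0.6, "dx": 0, "dy": 0, "dz": -6, "turn": 0},
    {"grip": 0.6, "dx": 0, "dy": 0, "dz": 0, "turn": 0},
    {"grip": 0.6, "dx": 0, "dy": 0, "dz": 0, "turn": 0},
  ],
)

```text
clock: 17.9
position: [0.5143, -0.3005, 0.4176]
ee_rot: [-0.002, 0.84, -0.542, 0.007]
contact_force: [-0.7, -0.2, -0.8]
gripper_width: 0.0511
```

```bash
python3 - <<'E'
from h import *
show();tilt();plan([.5203,-.3036,.13],-64.8)
E
```

```text
{'clock': 17.9, 'joint_positions': [-0.6258, 0.1914, 1.0303, 0.0046, 1.9068, 0.5222], 'position': [0.5143, -0.3005, 0.4176], 'ee_rot': [-0.0018, 0.8401, -0.5423, 0.0067], 'contact_force': [-0.7157, -0.1644, -0.7589], 'gripper_width': 0.0511}
tool z [ 0.0132 -0.0042 -0.9999]
d cm [ 0.27 -0.12 28.76] turn -0.9 curyaw -65.7
```

Request:
move_arm(
  rows=[
    {"grip": 0.6, "dx": 0.3, "dy": -0.1, "dz": 3, "turn": -0.9},
    {"grip": 0.6, "dx": 0, "dy": 0, "dz": 4, "turn": 0},
    {"grip": 0.6, "dx": 0, "dy": 0, "dz": 4, "turn": 0},
    {"grip": 0.6, "dx": 0, "dy": 0, "dz": 4, "turn": 0},
    {"grip": 0.6, "dx": 0, "dy": 0, "dz": 3, "turn": 0},
    {"grip": 0.6, "dx": 0, "dy": 0, "dz": 2, "turn": 0},
    {"grip": 0.6, "dx": 0, "dy": 0, "dz": 1, "turn": 0},
    {"grip": 0.6, "dx": 0, "dy": 0, "dz": 0, "turn": 0},
  ],
)

```text
clock: 18.9
position: [0.5198, -0.3042, 0.1965]
ee_rot: [-0.002, 0.845, -0.535, 0.006]
contact_force: [0.2, 0.4, 0.1]
gripper_width: 0.0511
```

```bash
python3 - <<'E'
from h import *
show();tilt();plan([.5203,-.3036,.11],-64.8)
E
```

```text
{'clock': 18.9, 'joint_positions': [-0.6254, 0.2395, 1.4109, 0.0043, 1.4802, 0.5038], 'position': [0.5198, -0.3042, 0.1965], 'ee_rot': [-0.0018, 0.8447, -0.5352, 0.0056], 'contact_force': [0.1782, 0.4044, 0.141], 'gripper_width': 0.0511}
tool z [ 0.0114 -0.003  -0.9999]
d cm [-0.1   0.01  8.65] turn 0.1 curyaw -64.7
```

```bash
python3 - <<'E'
from fit import *
d=snap("wrist"); save("w5",d["frame"]); np.savez("w5",**{k:d[k] for k in["frame","depth","E","f","cx","cy"]})
fit("w5.npz",(.5203,-.3036))
plan([.5203,-.3036,.085],-64.8)
E
```

```text
bar rect [ 523.  -302.1] [40.8 19.5] centroid [ 0.5232 -0.3023] z 0.0331 pca yaw -153.7 26.3 967
white [ 0.5304 -0.2989] 52 yaw -153.0 dir from centroid 24.9
d cm [-0.15  0.05 11.22] turn 0.1 curyaw -64.7
```

View pics/w5.png

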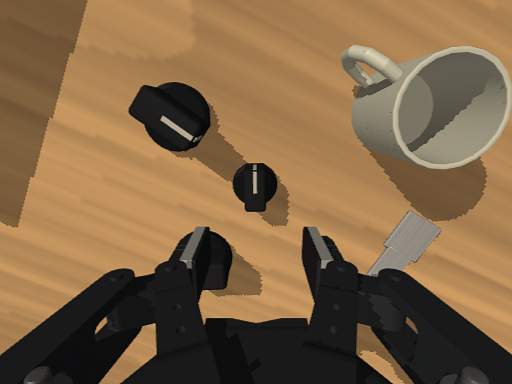

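```bash
python3 - <<'E'
from h import *
show();plan([.5217,-.3029,.085],-64.3)
E
```

```text
{'clock': 18.95, 'joint_positions': [-0.6254, 0.239, 1.41, 0.0043, 1.4804, 0.5038], 'position': [0.52, -0.3044, 0.1972], 'ee_rot': [-0.0018, 0.8447, -0.5353, 0.0062], 'contact_force': [-0.3475, -0.2536, 0.1263], 'gripper_width': 0.0512}
d cm [-0.16 -0.11 11.22] turn -0.4 curyaw -64.7
```

Request:
move_arm(
  rows=[
    {"grip": 0.6, "dx": -0.15, "dy": -0.1, "dz": 2, "turn": -0.4},
    {"grip": 0.6, "dx": 0, "dy": 0, "dz": 2, "turn": 0},
    {"grip": 0.6, "dx": 0, "dy": 0, "dz": 2, "turn": 0},
    {"grip": 0.6, "dx": 0, "dy": 0, "dz": 1.5, "turn": 0},
    {"grip": 0.6, "dx": 0, "dy": 0, "dz": 1, "turn": 0},
    {"grip": 0.6, "dx": 0, "dy": 0, "dz": 0.5, "turn": 0},
    {"grip": 0.6, "dx": 0, "dy": 0, "dz": 0, "turn": 0},
    {"grip": 0.6, "dx": 0, "dy": 0, "dz": 0, "turn": 0},
  ],
)

```text
clock: 19.95
position: [0.5268, -0.3067, 0.1151]
ee_rot: [-0.001, 0.847, -0.532, 0.016]
contact_force: [0.4, -0.2, -0.8]
gripper_width: 0.0511
```

```bash
python3 - <<'E'
from h import *
show();tilt();plan([.5217,-.3029,.085],-64.3)
E
```

```text
{'clock': 19.95, 'joint_positions': [-0.6221, 0.307, 1.497, 0.0044, 1.3052, 0.4992], 'position': [0.5268, -0.3067, 0.1151], 'ee_rot': [-0.0011, 0.8465, -0.5321, 0.0163], 'contact_force': [0.3666, -0.1746, -0.7826], 'gripper_width': 0.0511}
tool z [ 0.0288 -0.0154 -0.9995]
d cm [-0.65  0.35  2.98] turn -0.0 curyaw -64.3
```

Request:
move_arm(
  rows=[
    {"grip": 0.6, "dx": -0.7, "dy": 0.4, "dz": 1.4, "turn": 0},
    {"grip": 0.6, "dx": 0, "dy": 0, "dz": 1.4, "turn": 0},
    {"grip": 0.6, "dx": 0, "dy": 0, "dz": 0.5, "turn": 0},
    {"grip": 0.6, "dx": 0, "dy": 0, "dz": 0, "turn": 0},
    {"grip": 0.6, "dx": 0, "dy": 0, "dz": 0, "turn": 0},
    {"grip": 0.6, "dx": 0, "dy": 0, "dz": 0, "turn": 0},
    {"grip": 0.6, "dx": 0, "dy": 0, "dz": 0, "turn": 0},
    {"grip": 0.6, "dx": 0, "dy": 0, "dz": 0, "turn": 0},
  ],
)

```text
clock: 20.95
position: [0.5211, -0.3027, 0.0805]
ee_rot: [-0.001, 0.847, -0.532, 0.017]
contact_force: [-0.6, 0.1, 0.2]
gripper_width: 0.0513
```

```bash
python3 - <<'E'
from h import *
show();tilt();plan([.5217,-.3029,.085],-64.3)
E
```

```text
{'clock': 20.95, 'joint_positions': [-0.6221, 0.3271, 1.5467, 0.0045, 1.2337, 0.4988], 'position': [0.5211, -0.3027, 0.0805], 'ee_rot': [-0.0011, 0.8465, -0.5321, 0.0172], 'contact_force': [-0.6289, 0.1241, 0.1832], 'gripper_width': 0.0513}
tool z [ 0.0302 -0.0165 -0.9994]
d cm [ 0.06 -0.05 -0.45] turn -0.0 curyaw -64.3
```

Request:
move_arm(
  rows=[
    {"grip": 0.6, "dx": 0, "dy": 0, "dz": -0.5, "turn": 0},
    {"grip": 0.6, "dx": 0, "dy": 0, "dz": 0, "turn": 0},
    {"grip": 0.1, "dx": 0, "dy": 0, "dz": 0, "turn": 0},
    {"grip": 0.1, "dx": 0, "dy": 0, "dz": 0, "turn": 0},
    {"grip": 0.1, "dx": 0, "dy": 0, "dz": 0, "turn": 0},
    {"grip": 0.1, "dx": 0, "dy": 0, "dz": 0, "turn": 0},
    {"grip": 0.1, "dx": 0, "dy": 0, "dz": 0, "turn": 0},
    {"grip": 0.1, "dx": 0, "dy": 0, "dz": 0, "turn": 0},
  ],
)

```text
clock: 21.95
position: [0.5214, -0.3028, 0.0869]
ee_rot: [-0.001, 0.847, -0.532, 0.018]
contact_force: [0.1, 0.1, 0.3]
gripper_width: 0.0187
```

```bash
python3 - <<'E'
from h import *
show();tilt();plan([.4717,.1244,.25],-92.8)
E
```

```text
{'clock': 21.95, 'joint_positions': [-0.6221, 0.32, 1.5417, 0.0046, 1.2441, 0.4989], 'position': [0.5214, -0.3028, 0.0869], 'ee_rot': [-0.0011, 0.8465, -0.5321, 0.018], 'contact_force': [0.1035, 0.0947, 0.2564], 'gripper_width': 0.0187}
tool z [ 0.0315 -0.0173 -0.9994]
d cm [-40.16 -14.4  -17.19] turn 28.5 curyaw -64.3
```

Request:
move_arm(
  rows=[
    {"grip": 0.1, "dx": 0, "dy": 0, "dz": -5, "turn": 0},
    {"grip": 0.1, "dx": 0, "dy": 0, "dz": 0, "turn": 0},
    {"grip": 0.1, "dx": 0, "dy": 0, "dz": 0, "turn": 0},
    {"grip": 0.1, "dx": 0, "dy": 0, "dz": -6, "turn": 0},
    {"grip": 0.1, "dx": 0, "dy": 0, "dz": 0, "turn": 0},
    {"grip": 0.1, "dx": 0, "dy": 0, "dz": -6, "turn": 0},
    {"grip": 0.1, "dx": 0, "dy": 0, "dz": 0, "turn": 0},
    {"grip": 0.1, "dx": 0, "dy": 0, "dz": 0, "turn": 0},
  ],
)

```text
clock: 22.95
position: [0.5117, -0.2969, 0.2418]
ee_rot: [-0.002, 0.847, -0.532, 0.004]
contact_force: [0.4, 0.5, -1.2]
gripper_width: 0.0189
```

```bash
python3 - <<'E'
from h import *
show();tilt();plan([.4717,.1244,.25],-92.8)
E
```

```text
{'clock': 22.95, 'joint_positions': [-0.6234, 0.194, 1.3737, 0.0043, 1.5657, 0.499], 'position': [0.5117, -0.2969, 0.2418], 'ee_rot': [-0.0019, 0.8466, -0.5322, 0.0042], 'contact_force': [0.3823, 0.5276, -1.1512], 'gripper_width': 0.0189}
tool z [ 0.0092 -0.0013 -1.    ]
d cm [-39.69 -14.67  -0.91] turn 28.5 curyaw -64.3
```

Request:
move_arm(
  rows=[
    {"grip": 0.1, "dx": -5, "dy": -1.8, "dz": -0.2, "turn": 0},
    {"grip": 0.1, "dx": -5.7, "dy": -2.1, "dz": -0.2, "turn": 0},
    {"grip": 0.1, "dx": -5.7, "dy": -2.1, "dz": -0.2, "turn": 0},
    {"grip": 0.1, "dx": -5.7, "dy": -2.1, "dz": -0.2, "turn": 0},
    {"grip": 0.1, "dx": -5.7, "dy": -2.1, "dz": 0, "turn": 0},
    {"grip": 0.1, "dx": -4, "dy": -1.5, "dz": 0, "turn": 0},
    {"grip": 0.1, "dx": -2.5, "dy": -1, "dz": 0, "turn": 0},
    {"grip": 0.1, "dx": 0, "dy": 0, "dz": 0, "turn": 0},
  ],
)

```text
clock: 23.95
position: [0.4733, 0.0778, 0.2343]
ee_rot: [0.001, 0.846, -0.533, -0.006]
contact_force: [0.2, -0.6, -1.6]
gripper_width: 0.0187
```

```bash
python3 - <<'E'
from h import *
show();tilt();plan([.4717,.1244,.25],-92.8)
E
```

```text
{'clock': 23.95, 'joint_positions': [0.042, -0.0394, 1.6385, 0.0049, 1.5542, 1.1665], 'position': [0.4733, 0.0778, 0.2343], 'ee_rot': [0.0013, 0.846, -0.5332, -0.0062], 'contact_force': [0.2138, -0.594, -1.5613], 'gripper_width': 0.0187}
tool z [-0.0119  0.0044 -0.9999]
d cm [-4.29 -1.86 -1.55] turn 28.4 curyaw -64.4
```

Request:
move_arm(
  rows=[
    {"grip": 0.1, "dx": -4.3, "dy": -1.9, "dz": -0.5, "turn": 0},
    {"grip": 0.1, "dx": 0, "dy": 0, "dz": 0, "turn": 0},
    {"grip": 0.1, "dx": 0, "dy": 0, "dz": 0, "turn": 0},
    {"grip": 0.1, "dx": 0, "dy": 0, "dz": 0, "turn": 10},
    {"grip": 0.1, "dx": 0, "dy": 0, "dz": 0, "turn": 10},
    {"grip": 0.1, "dx": 0, "dy": 0, "dz": 0, "turn": 9},
    {"grip": 0.1, "dx": 0, "dy": 0, "dz": 0, "turn": 0},
    {"grip": 0.1, "dx": 0, "dy": 0, "dz": 0, "turn": 0},
  ],
)

```text
clock: 24.95
position: [0.472, 0.1165, 0.2328]
ee_rot: [-0.009, -0.677, 0.736, 0.007]
contact_force: [1.5, -0.8, -1.3]
gripper_width: 0.0185
```

```bash
python3 - <<'E'
from h import *
show();tilt();plan([.4717,.1244,.22],-92.8)
d=snap("wrist"); save("w6",d["frame"]); np.savez("w6",**{k:d[k] for k in["frame","depth","E","f","cx","cy"]})
P=pts(d); v,u=np.where((P[...,2]>.1)&(P[...,2]<.30)&(d["depth"]>0)); 
E
```

```text
{'clock': 24.95, 'joint_positions': [0.1249, -0.0176, 1.6204, 0.0007, 1.5609, 1.7798], 'position': [0.472, 0.1165, 0.2328], 'ee_rot': [-0.0088, -0.6767, 0.7362, 0.0067], 'contact_force': [1.4948, -0.763, -1.3412], 'gripper_width': 0.0185}
tool z [-0.022  -0.0021 -0.9998]
d cm [-0.79  0.07  1.27] turn -2.0 curyaw -94.8
```

View pics/w6.png

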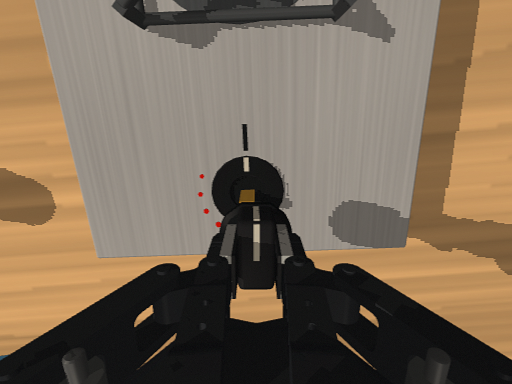

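```bash
cat > rel.py <<'E'
from h import *
from scipy.optimize import least_squares
def rel(f,hz=.1013,bz=.0753):
    z=np.load(f); d={k:z[k] for k in z.files}; P=pts(d); D=d["depth"]
    M=d["M"] if "M" in d else T(); Q=(P-M[:3,3])@M[:3,:3]
    v,u=np.mgrid[0:384,0:512]
    k=(abs(Q[...,0])<.0095)&(abs(Q[...,1])<.03)&(Q[...,2]>.045)&(Q[...,2]<.066)&(D>0)
    q=Q[k]; zt=np.percentile(q[:,2],20); print("knob n",k.sum(),"topz",np.percentile(q[:,2],[1,10,30,50,70,90]).round(4))
    t=k&(abs(Q[...,2]-zt)<.0025); q=Q[t]; print("bar top x",np.percentile(q[:,0],[1,99]).round(4),"y",np.percentile(q[:,1],[1,99]).round(4),"px rows",v[t].min(),v[t].max(),u[t].min(),u[t].max())
    w=t&(d["frame"].min(-1)>110); vv,uu=np.where(w); l=cv2.fitLine(Q[w][:,:2].astype(np.float32),cv2.DIST_HUBER,0,.01,.01).ravel(); print("white mean",Q[w].mean(0).round(4),"ang from y deg",np.degrees(np.arctan2(l[0],l[1])).round(2),len(vv))
    # bezel
    g=(np.hypot(P[...,0]-.4715,P[...,1]-.124)<.045)&(D>0)
    b=g&(abs(P[...,2]-bz)<.002)&(d["frame"].max(-1)<75)
    b=cv2.morphologyEx(b.astype(np.uint8),cv2.MORPH_OPEN,np.ones((3,3)))
    c=max(cv2.findContours(b,0,1)[0],key=cv2.contourArea)[:,0]
    qq=np.array([ray(d,a,e,bz)[:2] for a,e in c]); r0=np.hypot(qq[:,0]-.4715,qq[:,1]-.124); 
    qq=qq[(r0>.026)]
    s=least_squares(lambda p:np.hypot(qq[:,0]-p[0],qq[:,1]-p[1])-.0318,[.4715,.124],loss="soft_l1",f_scale=.0007); print("bezel",s.x.round(4),len(qq),"resid",np.abs(s.fun).mean().round(5))
    im=d["frame"].astype(int); br=g&(im[...,0]-im[...,2]>60)&(im[...,1]-im[...,2]>30); v1,u1=v[br],u[br]; print("brass px",u1.min(),u1.max(),v1.min(),v1.max(),"z",np.percentile(P[br][:,2],[5,50,95]).round(4),"ctr",((P[br].min(0)+P[br].max(0))/2).round(4),"tip",P[br&(P[...,2]>.099)].mean(0).round(4))
    return d,M,s.x
E
python3 - <<'E'
from rel import *
d,M,c=rel("w6.npz")
print("stem in tool",(M[:3,:3].T@(np.array([*c,.101])-M[:3,3])).round(4))
# hob dir: off mark line in tool frame
f=d["frame"][110:300,180:330]; save("w6c",cv2.resize(f,None,fx=3,fy=3,interpolation=cv2.INTER_CUBIC))
E
```

```text
knob n 2799 topz [0.0492 0.0528 0.0533 0.0537 0.0541 0.0559]
bar top x [-0.0093  0.0089] y [-0.0183  0.0195] px rows 218 289 238 275
white mean [ 0.0001 -0.0129  0.0535] ang from y deg 3.64 110
bezel [0.4701 0.1238] 158 resid 0.00109
brass px 106 365 190 361 z [0.0756 0.0982 0.2424] ctr [0.4714 0.1223 0.1598] tip [0.4728 0.1267 0.1912]
stem in tool [-0.0077 -0.0004  0.1318]
```

View pics/w6c.png

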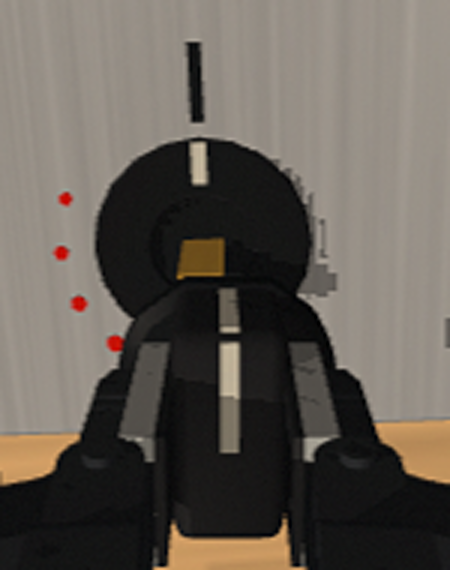

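```bash
python3 - <<'E'
from h import *
z=np.load("w6.npz"); d={k:z[k] for k in z.files}; M=T()
hx=np.array([np.cos(np.radians(-2.8)),np.sin(np.radians(-2.8)),0])
im=d["frame"].astype(int).max(-1)
print(im[150:162,240:256:5].T); print(im[185,205:220],im[185,276:292])
for bz in (.074,.0755):
    t=ray(d,247.5,155.8,bz); print("top rim",t.round(4),"ctr",(t-.032*hx).round(4)); l=ray(d,212,187,bz);r_=ray(d,283.5,187,bz); print(l.round(4),r_.round(4),((l+r_)/2).round(4))
print("hob front edge")
e=[ray(d,u,v,.07)[:2] for u,v in((100,257),(405,247))]; print(np.round(e,4), np.degrees(np.arctan2(*(e[0]-e[1])[::-1])))
a=ray(d,245.7,151,.07);b=ray(d,243.7,124,.07); print("mark yaw",np.degrees(np.arctan2(*(b-a)[1::-1])))
for u,v in((252,224),(262,224),(257,222),(257,288),(239,255),(275,255),(257,261)):
    p=ray(d,u,v,M[2,3]-.0549); print(u,v,(M[:3,:3].T@(p-M[:3,3])).round(4))
E
```

```text
[[147 148 149 149 149 152 139  27  22  22  22  23]
 [ 45 156 153 152 155 140  15 117 195 190 191 191]
 [146 145 144 145 146 154  49  21  20  21  20  21]
 [151 151 150 150 149 152 145  25  20  24  22  23]]
[152 153 150 146 146 148 120  58  18  21  24  23  24  23  22] [ 22  22  21  21  23  19  11  80  98 134 158 125 135 157 153 151]
top rim [0.5023 0.1207 0.074 ] ctr [0.4703 0.1223 0.074 ]
[0.4776 0.154  0.074 ] [0.4723 0.092  0.074 ] [0.475 0.123 0.074]
top rim [0.5026 0.1207 0.0755] ctr [0.4706 0.1222 0.0755]
[0.478  0.1537 0.0755] [0.4728 0.0922 0.0755] [0.4754 0.1229 0.0755]
hob front edge
[[ 0.4154  0.2712]
 [ 0.4015 -0.0206]] 87.26230905963844
mark yaw -1.182925235584308
252 224 [-0.0022 -0.0169  0.0545]
262 224 [ 0.0028 -0.0169  0.0546]
257 222 [ 0.0003 -0.018   0.0545]
257 288 [0.0004 0.0207 0.0554]
239 255 [-0.0089  0.0006  0.0549]
275 255 [0.0096 0.0006 0.055 ]
257 261 [0.0004 0.0041 0.055 ]
```

Request:
move_arm(
  rows=[
    {"grip": 0.1, "dx": 0, "dy": 0, "dz": -2, "turn": 0},
    {"grip": 0.1, "dx": 0, "dy": 0, "dz": -3.5, "turn": 0},
    {"grip": 0.1, "dx": 0, "dy": 0, "dz": -3.5, "turn": 0},
    {"grip": 0.1, "dx": 0, "dy": 0, "dz": -2.5, "turn": 0},
    {"grip": 0.1, "dx": 0, "dy": 0, "dz": -1, "turn": 0},
    {"grip": 0.1, "dx": 0, "dy": 0, "dz": 0, "turn": 0},
    {"grip": 0.1, "dx": -0.7, "dy": 0, "dz": 6, "turn": -2},
    {"grip": 0.1, "dx": 0, "dy": 0, "dz": 0, "turn": 0},
  ],
)

```text
clock: 26.0
position: [0.4703, 0.1218, 0.2914]
ee_rot: [-0.016, -0.692, 0.722, 0.012]
contact_force: [-0.7, 0.3, -1.6]
gripper_width: 0.0186
```

```bash
python3 - <<'E'
from h import *
show();tilt();plan([.4703,.1231,.21],-92.8)
E
```

```text
{'clock': 26.0, 'joint_positions': [0.1364, -0.0317, 1.5175, 0.0003, 1.6948, 1.7494], 'position': [0.4703, 0.1218, 0.2914], 'ee_rot': [-0.0157, -0.6919, 0.7217, 0.0116], 'contact_force': [-0.7437, 0.3378, -1.6389], 'gripper_width': 0.0186}
tool z [-0.0388 -0.005  -0.9992]
d cm [-0.19 -0.31  8.14] turn 0.4 curyaw -92.4
```

Request:
move_arm(
  rows=[
    {"grip": 0.1, "dx": 0, "dy": 0, "dz": 4, "turn": 0},
    {"grip": 0.1, "dx": 0, "dy": 0, "dz": 0, "turn": 0},
    {"grip": 0.1, "dx": 0, "dy": 0, "dz": 5, "turn": 0},
    {"grip": 0.1, "dx": 0, "dy": 0, "dz": 0, "turn": 0},
    {"grip": 0.1, "dx": 0, "dy": 0, "dz": 0, "turn": 1},
    {"grip": 0.1, "dx": 0, "dy": 0, "dz": 0, "turn": -1},
    {"grip": 0.1, "dx": 0, "dy": 0, "dz": 0, "turn": 0},
    {"grip": 0.1, "dx": 0, "dy": 0, "dz": 0, "turn": 0},
  ],
)

```text
clock: 27.0
position: [0.4817, 0.1225, 0.2275]
ee_rot: [0.002, -0.691, 0.722, -0.002]
contact_force: [1.5, -0.3, -0.6]
gripper_width: 0.0187
```

```bash
python3 - <<'E'
from h import *
show();tilt();plan([.4703,.1231,.21],-92.8)
E
```

```text
{'clock': 27.0, 'joint_positions': [0.1352, -0.0063, 1.6197, -0.0006, 1.5219, 1.7497], 'position': [0.4817, 0.1225, 0.2275], 'ee_rot': [0.0024, -0.6915, 0.7224, -0.0021], 'contact_force': [1.4937, -0.2973, -0.624], 'gripper_width': 0.0187}
tool z [ 6.3e-03  3.0e-04 -1.0e+00]
d cm [-0.01  1.15  1.74] turn 0.3 curyaw -92.5
```

Request:
move_arm(
  rows=[
    {"grip": 0.1, "dx": 0, "dy": 1.1, "dz": 0, "turn": 0.3},
    {"grip": 0.1, "dx": 0, "dy": 0, "dz": 0, "turn": 0},
    {"grip": 0.1, "dx": 0, "dy": 0, "dz": 2, "turn": 0},
    {"grip": 0.1, "dx": 0, "dy": 0, "dz": 0, "turn": 0},
    {"grip": 0.1, "dx": 0, "dy": 0, "dz": 0, "turn": 0},
    {"grip": 0.1, "dx": 0, "dy": 0, "dz": 0, "turn": 0},
    {"grip": 0.1, "dx": 0, "dy": 0, "dz": 0, "turn": 0},
    {"grip": 0.1, "dx": 0, "dy": 0, "dz": 0, "turn": 0},
  ],
)

```text
clock: 28.0
position: [0.4703, 0.1233, 0.2096]
ee_rot: [0.004, -0.69, 0.724, -0.003]
contact_force: [-0.0, 0.5, -1.3]
gripper_width: 0.0184
```

```bash
python3 - <<'E'
from h import *
show();tilt();plan([.471,.1232,.195],-92.8)
M=T();d=snap("wrist"); save("w7",d["frame"]); np.savez("w7",M=M,**{k:d[k] for k in["frame","depth","E","f","cx","cy"]})
e=snap("scene"); save("s7",cv2.resize(e["frame"][150:230,260:350],None,fx=7,fy=7,interpolation=cv2.INTER_CUBIC)); np.savez("s7",**{k:e[k] for k in["frame","depth","E","f","cx","cy"]})
f=d["frame"][110:300,180:330]; save("w7c",cv2.resize(f,None,fx=3,fy=3,interpolation=cv2.INTER_CUBIC))
E
```

```text
{'clock': 28.0, 'joint_positions': [0.14, -0.022, 1.6715, -0.0006, 1.4822, 1.7598], 'position': [0.4703, 0.1233, 0.2096], 'ee_rot': [0.0038, -0.6896, 0.7242, -0.0031], 'contact_force': [-0.0201, 0.5255, -1.3201], 'gripper_width': 0.0184}
tool z [ 9.8e-03  8.0e-04 -1.0e+00]
d cm [ 0.01 -0.05  1.46] turn -0.0 curyaw -92.8
```

View pics/w7c.png

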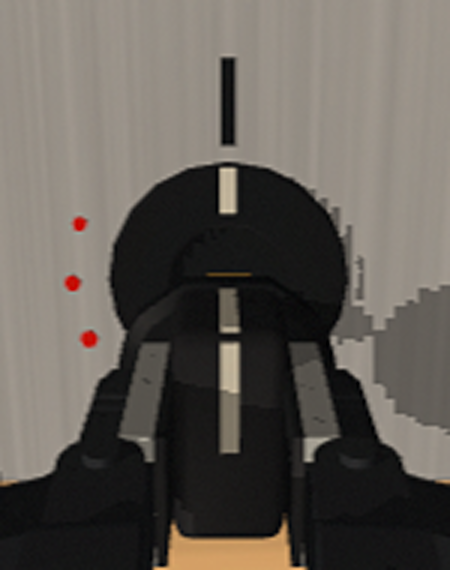

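View pics/s7.png

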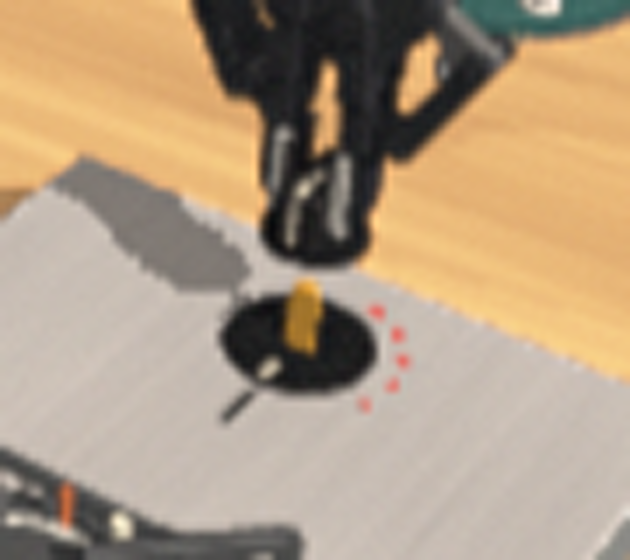

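```bash
python3 - <<'E'
from h import *
z=np.load("s7.npz"); d={k:z[k] for k in z.files}
g=cv2.cvtColor(d["frame"],cv2.COLOR_RGB2GRAY).astype(int)
def edges(row,a,b):
    r_=g[row,a:b]; return r_
def cross(row,a,b,th=85):
    x=g[row,a:b].astype(float); w=np.where(x<th)[0]; l,r_=w.min(),w.max()
    L=l-1+(x[l-1]-th)/(x[l-1]-x[l]); Rr=r_+(th-x[r_])/(x[r_+1]-x[r_]); return a+L,a+Rr
for row in range(180,188):
    try:print("knob",row,cross(row,292,318))
    except Exception as e: print(row,e)
for row in range(193,206):
    try:print("bez",row,cross(row,288,318))
    except Exception as e: print(row,e)
for p in [(.4703,.1231,.074),(.4703,.1231,.101),(.4703,.1231,.123),(.4703,.1231,.131)]: print(p,np.round(proj(d,p),2))
E
```

```text
knob 180 (np.float64(297.57142857142856), np.float64(312.0))
knob 181 (np.float64(297.0869565217391), np.float64(311.758064516129))
knob 182 (np.float64(296.9391304347826), np.float64(312.03478260869565))
knob 183 (np.float64(296.89473684210526), np.float64(312.16161616161617))
knob 184 (np.float64(297.29333333333335), np.float64(312.1485148514852))
knob 185 (np.float64(297.9268292682927), np.float64(311.6779661016949))
knob 186 (np.float64(299.1951219512195), np.float64(310.8))
knob 187 (np.float64(302.2105263157895), np.float64(309.125))
bez 193 (np.float64(294.45454545454544), np.float64(307.0980392156863))
bez 194 (np.float64(293.17021276595744), np.float64(309.0576923076923))
bez 195 (np.float64(292.5211267605634), np.float64(310.55555555555554))
bez 196 (np.float64(291.8279569892473), np.float64(311.58730158730157))
bez 197 (np.float64(291.34722222222223), np.float64(312.27710843373495))
bez 198 (np.float64(291.231884057971), np.float64(312.62857142857143))
bez 199 (np.float64(291.5238095238095), np.float64(313.01869158878503))
bez 200 (np.float64(291.90384615384613), np.float64(313.07964601769913))
bez 201 (np.float64(292.5733333333333), np.float64(312.8))
bez 202 (np.float64(293.5571428571429), np.float64(312.14666666666665))
bez 203 (np.float64(294.7358490566038), np.float64(311.25))
bez 204 (np.float64(296.8), np.float64(310.1090909090909))
bez 205 (np.float64(299.2916666666667), np.float64(307.3))
(0.4703, 0.1231, 0.074) [301.86 197.23]
(0.4703, 0.1231, 0.101) [302.85 189.68]
(0.4703, 0.1231, 0.123) [303.68 183.33]
(0.4703, 0.1231, 0.131) [303.99 180.98]
```

```bash
python3 - <<'E'
from h import *
z=np.load("w7.npz"); d={k:z[k] for k in z.files}; M=d["M"]
hx=np.array([np.cos(np.radians(-2.8)),np.sin(np.radians(-2.8)),0])
im=d["frame"].astype(int).max(-1)
print(im[158:170,248],im[158:170,264]); 
t=ray(d,256,164.3,.0743); c=t-.032*hx; print("stem",c.round(4))
r2=(ray(d,217,203,.0743)+ray(d,296,203,.0743))/2; print(r2.round(4))
# stem flat top edge visible: crop rows 272-276
p=ray(d,256,110+273/3,.101); print("flat edge if at tip z",p.round(4), "-> axis",(p-.0015*hx).round(4)); print(d["frame"][196:206,254:259,0].T, np.round(pts(d)[196:206,256],4)[:,[0,2]].T)
R_=M[:3,:3]
for n,y,dep in(("top",.0013,.055),("bot",.0020,.087)):
    print(n,(M[:3,3]+R_@np.array([.0003,y,dep])).round(4))
# skirt front edge
im2=d["frame"][:,256].astype(int).max(-1); print(im2[196:215])
E
```

```text
[148 148 148 148 149 149 157  40  22  24  21  21] [147 146 146 146 146 146 154  49  17  23  22  21]
stem [0.4703 0.1237 0.0743]
[0.4711 0.1232 0.0743]
flat edge if at tip z [0.4817 0.1231 0.101 ] -> axis [0.4802 0.1231 0.101 ]
[[21 22 22 20 16 96 17  7 14 17]
 [23 23 21 19 17 95 17 11 16 16]
 [22 21 22 19 18 95 17  5 15 15]
 [22 17 22 22 16 94 17  7 12 17]
 [22 22 23 22 18 92 16  5 14 19]] [[0.4761 0.4749 0.4743 0.4737 0.4724 0.4725 0.4898 0.4897 0.4897 0.4889]
 [0.0718 0.0705 0.0714 0.0721 0.0707 0.0734 0.1272 0.1288 0.1304 0.1299]]
top [0.4696 0.1231 0.1546]
bot [0.4692 0.1231 0.1226]
[ 22  22  23  21  22  95  17   8  16  16  87 109 108 107 108 107 106 106
 107]
```

Request:
move_arm(
  rows=[
    {"grip": 0.1, "dx": 0, "dy": -0.22, "dz": 1, "turn": 0},
    {"grip": 0.1, "dx": 0, "dy": 0, "dz": 0, "turn": 0},
    {"grip": 0.1, "dx": 0, "dy": 0, "dz": 0.9, "turn": 0},
    {"grip": 0.1, "dx": 0, "dy": 0, "dz": 0, "turn": 0},
    {"grip": 0.1, "dx": 0, "dy": 0, "dz": 0, "turn": 0},
    {"grip": 0.1, "dx": 0, "dy": 0, "dz": 0, "turn": 0},
    {"grip": 0.1, "dx": 0, "dy": 0, "dz": 0, "turn": 0},
    {"grip": 0.1, "dx": 0, "dy": 0, "dz": 0, "turn": 0},
  ],
)

```text
clock: 29.1
position: [0.4728, 0.1231, 0.1889]
ee_rot: [0.004, -0.69, 0.724, -0.003]
contact_force: [-0.9, -0.3, -1.7]
gripper_width: 0.0186
```

```bash
cat > sc.py <<'E'
from h import *
def sc(name,krows,brows=range(193,207)):
    e=snap("scene"); save(name,cv2.resize(e["frame"][150:230,260:350],None,fx=7,fy=7,interpolation=cv2.INTER_CUBIC))
    g=cv2.cvtColor(e["frame"],cv2.COLOR_RGB2GRAY)
    def ext(rows,a,b,th=85):
        L,Q=[],[]
        for row in rows:
            x=g[row,a:b].astype(float); w=np.where(x<th)[0]
            if len(w)==0 or w.min()==0 or w.max()==b-a-1: continue
            l,r_=w.min(),w.max(); L.append(a+l-1+(x[l-1]-th)/(x[l-1]-x[l])); Q.append(a+r_+(th-x[r_])/(x[r_+1]-x[r_]))
        print(np.round(L,2),np.round(Q,2)); return min(L),max(Q)
    k=ext(krows,290,320); print("knob",np.round(k,2),np.mean(k).round(2))
    b=ext(brows,288,318); print("bez",np.round(b,2),np.mean(b).round(2))
E
python3 - <<'E'
from sc import *
show();tilt();plan([.4725,.1233,.185],-92.8)
sc("s8",range(181,191))
E
```

```text
{'clock': 29.1, 'joint_positions': [0.139, -0.0022, 1.6943, -0.0006, 1.4402, 1.7589], 'position': [0.4728, 0.1231, 0.1889], 'ee_rot': [0.0036, -0.6896, 0.7242, -0.0029], 'contact_force': [-0.8933, -0.345, -1.6599], 'gripper_width': 0.0186}
tool z [ 9.2e-03  7.0e-04 -1.0e+00]
d cm [-0.02  0.03  0.39] turn -0.0 curyaw -92.8
[295.78 295.84 297.94 297.36 297.23 296.87 295.79 295.42 295.43 295.56] [312.2  312.12 312.08 311.86 311.48 310.74 310.34 310.45 310.98 311.01]
knob [295.42 312.2 ] 303.81
[294.5  292.69 291.95 291.47 291.32 291.25 291.52 291.92 292.59 293.57
 294.7  297.   299.29 294.98] [309.41 309.41 310.5  311.57 312.27 312.62 313.05 313.05 312.78 312.12
 311.22 310.08 307.36 295.02]
bez [291.25 313.05] 302.15
```

View pics/s8.png

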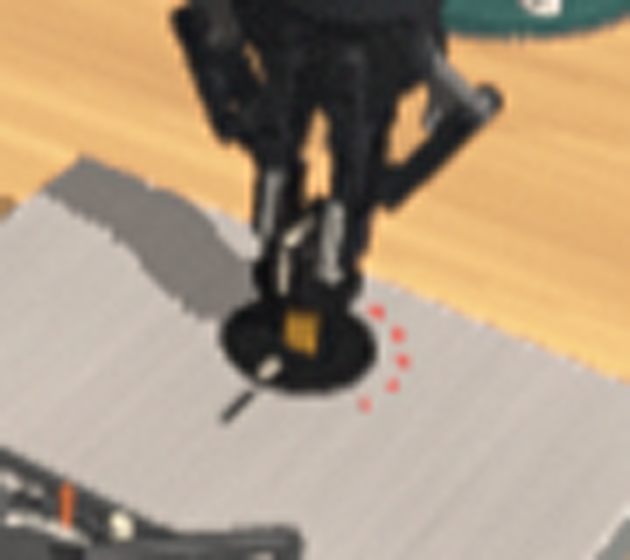

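Request:
move_arm(
  rows=[
    {"grip": 0.1, "dx": 0, "dy": 0, "dz": 0.3, "turn": 0},
    {"grip": 0.1, "dx": 0, "dy": 0, "dz": 0.3, "turn": 0},
    {"grip": 0.1, "dx": 0, "dy": 0, "dz": 0.3, "turn": 0},
    {"grip": 0.1, "dx": 0, "dy": 0, "dz": 0, "turn": 0},
    {"grip": 0.1, "dx": 0, "dy": 0, "dz": 0, "turn": 0},
    {"grip": 0.1, "dx": 0, "dy": 0, "dz": 0, "turn": 0},
    {"grip": 0.1, "dx": 0, "dy": 0, "dz": 0, "turn": 0},
    {"grip": 0.1, "dx": 0, "dy": 0, "dz": 0, "turn": 0},
  ],
)

```text
clock: 30.15
position: [0.4725, 0.1231, 0.1791]
ee_rot: [0.003, -0.69, 0.724, -0.003]
contact_force: [-0.8, -0.4, -0.7]
gripper_width: 0.0184
```

```bash
python3 - <<'E'
from sc import *
show();tilt();plan([.4725,.1233,.175],-92.8);print(r.get_state()["ft_torque"])
E
```

```text
{'clock': 30.15, 'joint_positions': [0.1391, 0.0054, 1.7072, -0.0005, 1.421, 1.7588], 'position': [0.4725, 0.1231, 0.1791], 'ee_rot': [0.0031, -0.6896, 0.7242, -0.0025], 'contact_force': [-0.8327, -0.3917, -0.7028], 'gripper_width': 0.0184}
tool z [ 8.e-03  6.e-04 -1.e+00]
d cm [-0.01  0.    0.41] turn -0.0 curyaw -92.8
[0.03611857 0.11263534 0.0252084 ]
```

Request:
move_arm(
  rows=[
    {"grip": 0.1, "dx": 0, "dy": 0, "dz": 0.3, "turn": 0},
    {"grip": 0.1, "dx": 0, "dy": 0, "dz": 0.3, "turn": 0},
    {"grip": 0.1, "dx": 0, "dy": 0, "dz": 0.3, "turn": 0},
    {"grip": 0.1, "dx": 0, "dy": 0, "dz": 0, "turn": 0},
    {"grip": 0.1, "dx": 0, "dy": 0, "dz": 0, "turn": 0},
    {"grip": 0.1, "dx": 0, "dy": 0, "dz": 0, "turn": 0},
    {"grip": 0.1, "dx": 0, "dy": 0, "dz": 0, "turn": 0},
    {"grip": 0.1, "dx": 0, "dy": 0, "dz": 0, "turn": 0},
  ],
)

```text
clock: 31.15
position: [0.4724, 0.1232, 0.1693]
ee_rot: [0.003, -0.69, 0.724, -0.002]
contact_force: [-0.4, -0.1, -0.9]
gripper_width: 0.0187
```

```bash
python3 - <<'E'
from sc import *
show();tilt();plan([.4725,.1233,.168],-92.8);print(r.get_state()["ft_torque"])
M=T();d=snap("wrist"); f=d["frame"][110:300,180:330]; save("w9c",cv2.resize(f,None,fx=3,fy=3,interpolation=cv2.INTER_CUBIC))
sc("s9",range(181,191))
E
```

```text
{'clock': 31.15, 'joint_positions': [0.1391, 0.0135, 1.7195, -0.0004, 1.4011, 1.7589], 'position': [0.4724, 0.1232, 0.1693], 'ee_rot': [0.0029, -0.6896, 0.7242, -0.0023], 'contact_force': [-0.404, -0.1407, -0.8686], 'gripper_width': 0.0187}
tool z [ 7.4e-03  6.0e-04 -1.0e+00]
d cm [-0.01 -0.01  0.13] turn -0.0 curyaw -92.8
[-0.02856225  0.11101555 -0.00114691]
[295.76 295.63 295.48 295.16 294.55 294.61 295.   297.46 296.75] [318.51 317.48 316.48 315.04 311.71 311.39 311.22 311.16 311.12]
knob [294.55 318.51] 306.53
[294.54 292.67 291.97 291.42 291.3  291.23 291.54 291.89 292.59 293.57
 294.73 296.83 299.3 ] [309.91 310.12 310.57 311.54 312.28 312.62 313.05 313.07 312.77 312.11
 311.22 310.06 307.36]
bez [291.23 313.07] 302.15
```

View pics/w9c.png

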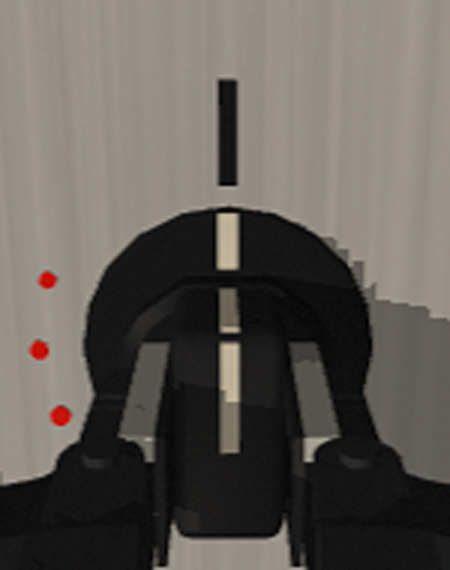

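View pics/s9.png

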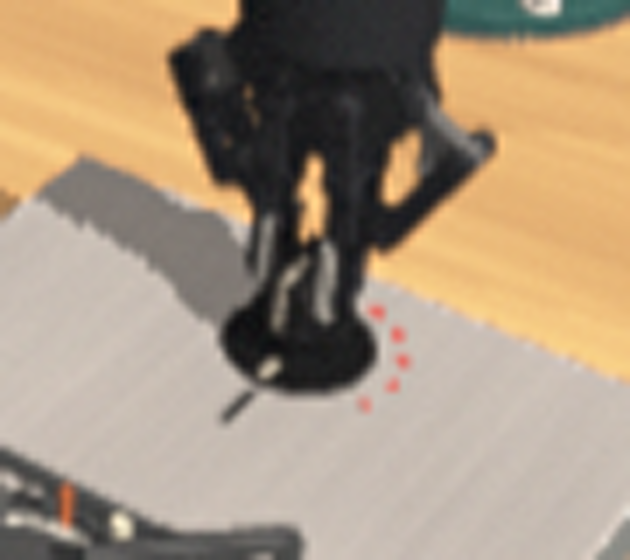

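Request:
move_arm(
  rows=[
    {"grip": 0.1, "dx": 0, "dy": 0, "dz": 0.3, "turn": 0},
    {"grip": 0.1, "dx": 0, "dy": 0, "dz": 0.3, "turn": 0},
    {"grip": 0.1, "dx": 0, "dy": 0, "dz": 0.3, "turn": 0},
    {"grip": 0.1, "dx": 0, "dy": 0, "dz": 0.3, "turn": 0},
    {"grip": 0.1, "dx": 0, "dy": 0, "dz": 0.3, "turn": 0},
    {"grip": 0.1, "dx": 0, "dy": 0, "dz": 0, "turn": 0},
    {"grip": 0.1, "dx": 0, "dy": 0, "dz": 0, "turn": 0},
    {"grip": 0.1, "dx": 0, "dy": 0, "dz": 0, "turn": 0},
  ],
)

```text
clock: 32.25
position: [0.4723, 0.1233, 0.1667]
ee_rot: [0.004, -0.69, 0.724, -0.004]
contact_force: [-3.0, -0.4, 5.1]
gripper_width: 0.0186
```

```bash
python3 - <<'E'
from sc import *
show();tilt();print(r.get_state()["ft_torque"])
E
```

```text
{'clock': 32.25, 'joint_positions': [0.1398, 0.0136, 1.7247, -0.0012, 1.3925, 1.7587], 'position': [0.4723, 0.1233, 0.1667], 'ee_rot': [0.004, -0.6899, 0.7239, -0.0036], 'contact_force': [-3.0465, -0.4223, 5.1346], 'gripper_width': 0.0186}
tool z [ 1.080e-02  3.000e-04 -9.999e-01]
[-0.09928398  0.62826723  0.02765014]
```

Request:
move_arm(
  rows=[
    {"grip": 0.1, "dx": 0, "dy": 0.05, "dz": 0.7, "turn": 0},
    {"grip": 0.1, "dx": 0, "dy": 0.05, "dz": 0.9, "turn": 0},
    {"grip": 0.1, "dx": 0, "dy": 0, "dz": 0.9, "turn": 0},
    {"grip": 0.1, "dx": 0, "dy": 0, "dz": 0.9, "turn": 0},
    {"grip": 0.1, "dx": 0, "dy": 0, "dz": 0, "turn": 0},
    {"grip": 0.1, "dx": 0, "dy": 0, "dz": 0, "turn": 0},
    {"grip": 0.1, "dx": 0, "dy": 0, "dz": 0, "turn": 0},
    {"grip": 0.1, "dx": 0, "dy": 0, "dz": 0, "turn": 0},
  ],
)

```text
clock: 33.25
position: [0.4716, 0.1234, 0.1674]
ee_rot: [0.007, -0.691, 0.723, -0.007]
contact_force: [-3.0, -1.1, 3.9]
gripper_width: 0.0183
```

```bash
python3 - <<'E'
from sc import *
show();tilt();print(r.get_state()["ft_torque"])
E
```

```text
{'clock': 33.25, 'joint_positions': [0.1416, 0.0064, 1.7307, -0.0037, 1.384, 1.759], 'position': [0.4716, 0.1234, 0.1674], 'ee_rot': [0.0073, -0.6906, 0.7231, -0.0075], 'contact_force': [-2.9793, -1.0961, 3.9465], 'gripper_width': 0.0183}
tool z [ 2.080e-02 -7.000e-04 -9.998e-01]
[-0.07709338  0.53653427 -0.0245062 ]
```

Request:
move_arm(
  rows=[
    {"grip": 0.1, "dx": 0, "dy": 0, "dz": 0.6, "turn": 0},
    {"grip": 0.1, "dx": 0, "dy": 0, "dz": 0.8, "turn": 0},
    {"grip": 0.1, "dx": 0, "dy": 0, "dz": 0.9, "turn": 0},
    {"grip": 0.1, "dx": 0, "dy": 0, "dz": 0.9, "turn": 0},
    {"grip": 0.1, "dx": 0, "dy": 0, "dz": 0.9, "turn": 0},
    {"grip": 0.1, "dx": 0, "dy": 0, "dz": 0.9, "turn": 0},
    {"grip": 0.1, "dx": 0, "dy": 0, "dz": 0.9, "turn": 0},
    {"grip": 0.1, "dx": 0, "dy": 0, "dz": 0.9, "turn": 0},
  ],
)

```text
clock: 34.25
position: [0.4725, 0.1239, 0.161]
ee_rot: [0.01, -0.692, 0.722, -0.011]
contact_force: [-23.6, -3.4, 45.6]
gripper_width: 0.0184
```

```bash
python3 - <<'E'
from sc import *
show();tilt();print(r.get_state()["ft_torque"])
d=snap("wrist"); f=d["frame"][110:300,180:330]; save("w10c",cv2.resize(f,None,fx=3,fy=3,interpolation=cv2.INTER_CUBIC))
show()
E
```

```text
{'clock': 34.25, 'joint_positions': [0.1439, 0.0098, 1.7408, -0.0071, 1.362, 1.7586], 'position': [0.4725, 0.1239, 0.161], 'ee_rot': [0.0098, -0.6918, 0.7219, -0.0112], 'contact_force': [-23.6241, -3.3766, 45.6303], 'gripper_width': 0.0184}
tool z [ 0.0296 -0.0027 -0.9996]
[-0.68969081  4.16644464  0.00483843]
{'clock': 34.3, 'joint_positions': [0.1439, 0.0097, 1.7409, -0.0071, 1.362, 1.7586], 'position': [0.4725, 0.1239, 0.161], 'ee_rot': [0.0098, -0.6918, 0.7219, -0.0113], 'contact_force': [-25.0414, -4.1493, 46.7814], 'gripper_width': 0.0187}
```

View pics/w10c.png

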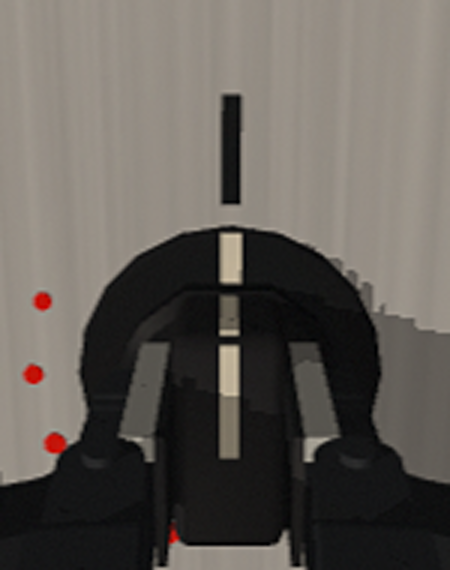

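Request:
move_arm(
  rows=[
    {"grip": 0.1, "dx": 0, "dy": 0.1, "dz": 0.6, "turn": 0},
    {"grip": 0.1, "dx": 0, "dy": 0.15, "dz": 0.5, "turn": 0},
    {"grip": 0.1, "dx": 0, "dy": 0.15, "dz": 0.5, "turn": 0},
    {"grip": 0.1, "dx": 0, "dy": 0.15, "dz": 0.5, "turn": 0},
    {"grip": 0.1, "dx": 0, "dy": 0.15, "dz": 0.5, "turn": 0},
    {"grip": 0.1, "dx": 0, "dy": 0.15, "dz": 0.5, "turn": 0},
    {"grip": 0.1, "dx": 0, "dy": 0.15, "dz": 0.5, "turn": 0},
    {"grip": 0.1, "dx": 0, "dy": 0.15, "dz": 0.5, "turn": 0},
  ],
)

```text
clock: 35.3
position: [0.4698, 0.1239, 0.1615]
ee_rot: [0.021, -0.692, 0.721, -0.023]
contact_force: [-12.7, -3.3, 26.4]
gripper_width: 0.0189
```

```bash
python3 - <<'E'
from sc import *
show();tilt();print(r.get_state()["ft_torque"])
d=snap("wrist"); save("w11",d["frame"])
e=snap("scene"); save("s11",cv2.resize(e["frame"][150:230,260:350],None,fx=7,fy=7,interpolation=cv2.INTER_CUBIC))
show()
E
```

```text
{'clock': 35.3, 'joint_positions': [0.1482, -0.0137, 1.764, -0.0138, 1.3305, 1.7631], 'position': [0.4698, 0.1239, 0.1615], 'ee_rot': [0.0209, -0.692, 0.7212, -0.023], 'contact_force': [-12.6872, -3.3103, 26.4024], 'gripper_width': 0.0189}
tool z [ 0.0621 -0.0043 -0.9981]
[-0.40436014  2.09468243  0.03392686]
{'clock': 35.4, 'joint_positions': [0.1482, -0.0138, 1.7641, -0.0138, 1.3304, 1.7631], 'position': [0.4698, 0.1239, 0.1615], 'ee_rot': [0.021, -0.692, 0.7212, -0.0231], 'contact_force': [-11.9983, -2.8194, 26.0704], 'gripper_width': 0.0184}
```

View pics/w11.png

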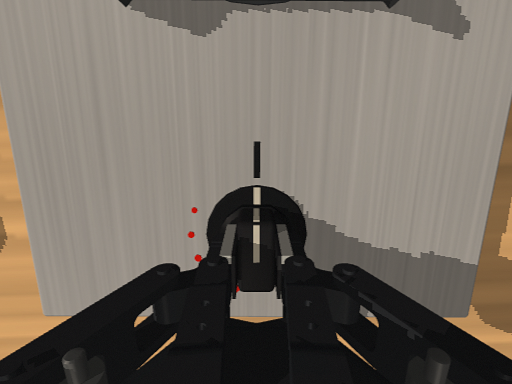

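View pics/s11.png

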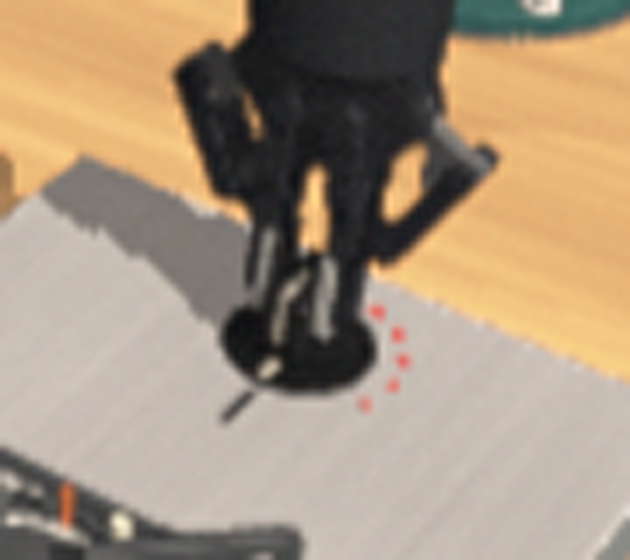

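```bash
python3 - <<'E'
from h import *
M=T();d=snap("wrist"); P=pts(d); v,u=np.mgrid[0:384,0:512]
def med(a,b,c,e): q=P[b:e,a:c].reshape(-1,3); return np.median(q,0).round(4)
print("hob L/R",med(120,180,170,240),med(330,160,380,200),"hob above",med(245,110,270,135))
for r0 in (228,238,248,258,268,278): print("bar",r0,med(246,r0,268,r0+5))
print("bezel",med(225,200,235,206),med(245,190,268,196))
print("skirt rows"); 
for r0 in range(184,232,3): print(r0,P[r0,257].round(4),P[r0,240].round(4))
show()
E
```

```text
hob L/R [0.4891 0.1933 0.0713] [0.503  0.0622 0.0712] hob above [0.5397 0.1206 0.0712]
bar 228 [0.4874 0.1229 0.1091]
bar 238 [0.4821 0.1233 0.109 ]
bar 248 [0.4767 0.1233 0.109 ]
bar 258 [0.4711 0.1237 0.1089]
bar 268 [0.4655 0.1239 0.1088]
bar 278 [0.4598 0.1242 0.1089]
bezel [0.4925 0.1392 0.0751] [0.4982 0.1228 0.0753]
skirt rows
184 [0.5026 0.122  0.0711] [0.503  0.1325 0.071 ]
187 [0.5017 0.1221 0.0756] [0.5016 0.1325 0.0734]
190 [0.5    0.1222 0.0765] [0.5002 0.1324 0.0755]
193 [0.4979 0.1222 0.0755] [0.4983 0.1325 0.0754]
196 [0.4958 0.1223 0.0744] [0.4968 0.1325 0.0768]
199 [0.494  0.1224 0.0748] [0.4944 0.1328 0.0747]
202 [0.4925 0.1225 0.0761] [0.4925 0.1329 0.0749]
205 [0.4919 0.1225 0.0806] [0.4916 0.1327 0.0783]
208 [0.4924 0.1225 0.0883] [0.4915 0.1324 0.0842]
211 [0.4921 0.1226 0.093 ] [0.4912 0.1322 0.0889]
214 [0.4922 0.1226 0.0986] [0.4914 0.1318 0.095 ]
217 [0.4921 0.1226 0.1032] [0.4917 0.1315 0.101 ]
220 [0.4919 0.1226 0.1072] [0.4916 0.1312 0.1053]
223 [0.4906 0.1227 0.108 ] [0.4908 0.1312 0.1074]
226 [0.4895 0.1227 0.1092] [0.4894 0.1312 0.108 ]
229 [0.4878 0.1228 0.1088] [0.4885 0.1312 0.1096]
{'clock': 35.45, 'joint_positions': [0.1482, -0.0137, 1.764, -0.0138, 1.3305, 1.7632], 'position': [0.4698, 0.1239, 0.1615], 'ee_rot': [0.0209, -0.692, 0.7212, -0.0231], 'contact_force': [-11.4158, -2.664, 26.0888], 'gripper_width': 0.0183}
```

```bash
python3 -c "
from workcell import r
print(r.job_done())"
```

```text
the job is handed in; nothing more can be done
None
```

The job is handed in at about 35.5 s on the robot's clock (limit 54 s). The bezel is seated, and the knob is home and held pressed in against the stem's stop.

- **Bezel:** I pressed it down first with both fingertips straddling the stem. Afterwards its face measured about 4 mm above the hob top and no red collar showed.
- **Knob:** I took the smallest of the three look-alikes. Its bar measured 41 x 20 mm and its top about 33 mm high; the other two stand about 46 mm high. I turned it until its pointer line was in line with the bezel tick and the off mark. It slid onto the stem with almost no resistance.
- **Last checks:**
  - The knob top was level and 37.7 mm above the hob top, against 38 mm expected with the stem fully in.
  - The downward push held steady at about 26 N; the spring needs 10 N at the stop.
- **Not ideal:**
  - The tool tilted by up to several degrees along the way, which I corrected before inserting the knob. It ended leaning about 3.6°, with some 12 N of side load, though the knob itself stayed level.
  - One pressing step peaked at about 46 N down, through the knob held in the fingers. I then eased it back.
- **Bystanders:** I kept the arm clear of the jar, mug and hive tool, but did not check them again with the cameras at the end.

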